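# File two slide cases on edge in their colour-marked grooves

### The arm

A 7-joint arm with a two-finger parallel gripper is mounted at the origin on the work surface. World frame = base frame: x ahead of the robot, y to its left, z up, the work surface at z = 0. Lengths are in m, angles in rad, forces in N, time in s.
With the tool pointing down it reaches from about 0.425 to 1.025 m from the base axis. Payload 9.4 kg.
Tool frame: the origin (TCP) lies on the centre line of the jaws, within the pads' length; the fingertips stand 22 mm ahead of it and the grasp point (between the pads) lies 3 mm ahead of it; z points along the fingers, y is the direction in which the jaws open and shut (so a half turn about z gives the same grasp; the last joint's range is limited). The gripper opens to 93 mm and grips with 3 to 60 N. Pads are 15 mm wide; open, the fingers measure 128 mm over their backs; the gripper's body (75 mm by 188 mm) begins 65 mm behind the grasp point.
Start: joints at [1.032, 0.599, -0.003, 1.599, 0.002, 0.943, -0.08], TCP at [0.323, -0.649, 0.241] pointing down, gripper open.
Joint ranges: [-2.57, 2.57], [-0.35, 1.97], [-1.29, 1.29], [0.11, 2.56], [-1.05, 4.19], [0.11, 1.86], [-2.63, 2.63]. Speed limits (rad/s): [2.22, 2.22, 3.01, 3.01, 3.14, 3.14, 3.14].

### API

Orientations are given as a unit quaternion [w, x, y, z].
In Python, from cell import r gives the robot as it stands.
- The arm moves only by the tool carry_out, never from a script. Its argument "commands" is a list that holds one entry, the list of rows, each a list of 7 numbers: the shift along the tool's x, y, z in m, then the turn, a rotation vector about the tool's x, y, z in rad, then the closure, from 0 (fully open) to 1 (shut). A call has 1 to 5 rows; each row is the pose to reach, as a shift and turn from the pose commanded when the call began, along the tool's axes at that moment; what a row does not reach only later rows make up. A row lasts 1/8 s, in which the tool goes at most 62.5 mm and 10.7 degrees, less where a joint would pass 70% of its speed; a pose out of reach is approached as far as the arm can. A call with a gripper value outside its range is refused whole. The fingers move at their own pace and stop on an object; "newtons" is the grip in N (left out, the last holds). Time passes only in rows, so rows that repeat a pose let the fingers close. It gives the time, the measured TCP pose, the force and the opening at its end, in the units of the state.
- r.sense(): the state, without advancing time (a new reading comes with each control period).
- r.read_camera(name): name is "side" or "top"; returns a dict with "pixels" (384x512x3 uint8, red, green, blue), "depth" (384x512 float32, m along the optical axis (not along the pixel's ray), 0 where there is no reading), "mtx" (3x3 intrinsics, pixels), "origin" and "attitude" of the camera in the world. Camera axes: x right, y down, z forward; pixel columns grow to the right and rows downward; lengths in m; the calibration is good to about 2 mm. A picture is of the moment at which its call begins.
- r.finish_job(): hands the job in, once; it reports no verdict.
The state is a dict: "time_s": time; "joint_positions": joint angles; "dq": joint speeds; "effort": joint torques, N m; "eef_pos": TCP position; "eef_rot": TCP orientation; "wrist_force": force on the tool from outside, world axes, zero at the start; "ft_torque": the same for the moment, N m; "gripper_width": finger opening in m.
Only numpy, scipy, OpenCV 4.12 (cv2) and the standard library are available. Lean on these libraries where they do the work, as an engineer would, in place of code of your own. Each camera call takes 0.05 s, during which the arm holds its last target.

### The job

Put the blue and the orange slide cases away in the filing rack: each stands on its long edge, fully down in the groove marked with its own colour, and is let go. Do not move the green and red cases that are already filed or the other things lying about.

Things in the scene. Friction and masses are not known exactly. Their poses are not given: they have to be found in the camera images.
- case_blue: Blue slide case: flat rigid plastic, 166 x 64 x 10 mm, 0.09 to 0.18 kg, white face with four glass slides on one side. Origin at its middle; x along its length, y along its width, z through its thickness, out of the white face. It starts leaning on the easel, long edge down. Either long edge may go down into the groove and either face may look forward.
- case_orange: Orange slide case: flat rigid plastic, 166 x 64 x 10 mm, 0.09 to 0.18 kg, white face with four glass slides on one side. Origin at its middle; x along its length, y along its width, z through its thickness, out of the white face. It starts lying flat on the table, white face up. In the groove either long edge may be down and either face forward.
- case_green: Green slide case: flat rigid plastic, 166 x 64 x 10 mm, 0.09 to 0.18 kg, white face with four glass slides on one side. Origin at its middle; x along its length, y along its width, z through its thickness, out of the white face. Already filed in its own groove; stays there.
- case_red: Red slide case: flat rigid plastic, 166 x 64 x 10 mm, 0.09 to 0.18 kg, white face with four glass slides on one side. Origin at its middle; x along its length, y along its width, z through its thickness, out of the white face. Already filed in its own groove; stays there.
- slot_blue: Blue groove of the rack, marked by two blue tabs on the rack's end cheeks. Origin: middle of the groove's floor; y along the groove, z up. The groove leans 18 degrees towards -x: its way out of the rack is (-0.309, 0, 0.951) in this frame. Which groove is the blue one changes.
- slot_orange: Orange groove of the rack, marked by two orange tabs on the rack's end cheeks. Origin: middle of the groove's floor; y along the groove, z up. The groove leans 18 degrees towards -x: its way out of the rack is (-0.309, 0, 0.951) in this frame. Which groove is the orange one changes.
- slot_green: Green groove of the rack, marked by two green tabs on the rack's end cheeks. Origin: middle of the groove's floor; y along the groove, z up. The groove leans 18 degrees towards -x: its way out of the rack is (-0.309, 0, 0.951) in this frame. It holds the green case.
- slot_red: Red groove of the rack, marked by two red tabs on the rack's end cheeks. Origin: middle of the groove's floor; y along the groove, z up. The groove leans 18 degrees towards -x: its way out of the rack is (-0.309, 0, 0.951) in this frame. It holds the red case.
- seat_blue (a point): Where the middle of the blue case lies when it rests on the floor of the blue groove and against its lower wall; axes as those of slot_blue.
- seat_orange (a point): Where the middle of the orange case lies when it rests on the floor of the orange groove and against its lower wall; axes as those of slot_orange.
- seat_green (a point): Where the middle of the green case lies when it rests on the floor of the green groove and against its lower wall; axes as those of slot_green.
- seat_red (a point): Where the middle of the red case lies when it rests on the floor of the red groove and against its lower wall; axes as those of slot_red.
- rack: Grey filing rack, 206 (x) x 190 (y) mm, fixed; origin under its middle, z up. Four grooves along y, 40 mm apart in x, each 16 mm wide, 174 long between end cheeks (52 high), 36 deep along its 18 degree lean to -x, floors 16 mm above the table. Fins between grooves are 22 thick, tops about 50 mm high. A filed case stands 28 mm out of its groove, its face 28 mm from that of a case in the next one.
- easel: Fixed wire easel; origin on the table, z up. Two bent 6 mm wires at y = -45 and +45 mm, open between them but for cross wires behind (x = 55, z = 36; x = 85, z = 3). Ledge corner at x = -20, z = 40; from it the back rises to +x at 48 degrees for 52 mm and the ledge prong runs 24 mm square to it, to -x and up, tip upturned 7 mm. A case leaning there has its middle at x = -2.5, z = 71, face to -x and up.
- wash_bottle: White plastic wash bottle with blue cap and bent spout, 65 mm across, 195 mm high; origin under its middle. Bystander, to be left where it is.
- oil_bottle: Small amber bottle with a black cap, 34 mm across, 75 mm high; origin under its middle. Bystander, to be left where it is.
- petri_dish: Clear Petri dish, 90 mm across, 16 mm high; origin under its middle. Bystander, to be left where it is.
- spectacles: Black-framed spectacles standing open on the table, 125 x 140 x 45 mm; origin under the bridge, the arms running along +x. Bystander, to be left where it is.
- magnifier: Hand lens, steel ring 82 mm across with a dark wooden handle 95 mm long along -x, 15 mm high; origin under the lens's middle. Bystander, to be left where it is.
- stage_clip: Mechanical stage attachment, a black bar 85 x 22 mm along x with steel arms to +y and two knobs, 40 mm high; origin under the bar's middle. Bystander, to be left where it is.
There are look-alikes about, which are no part of the job. Leave any turquoise or yellow look-alike of the case_blue alone.

How it is judged:
By the outcome, as a careful person would: the job done as asked, in the order asked, and still so for the second after the job is handed in, with the robot touching nothing.
It also fails if it takes over 72 s, if anything falls off the work surface, if the arm or the gripper's body presses on something with over 40 N, if the wrist force passes 120 N, or if a joint passes its speed limit or range.

## Working session

There is one attempt and no reset: what is moved stays moved. The work goes in short steps, Python scripts to look and compute and a tool call to move; the robot and the scene stay as the last step left them, time stands still between calls to the robot, and variables do not carry over. Pictures are saved under pics/ and viewed, and the job is handed in when it is done.

Besides the shell and the picture viewer there is one more tool, called after "Request:" by a JSON object that holds its "method" and its "body". carry_out: Moves the arm, as the interface text tells. Its arguments: {"type":"object","properties":{"commands":{"type":"array"},"newtons":{"type":"number"}},"required":["commands"]}

```bash
ls; mkdir -p pics; python3 - <<'E'
from cell import r
import cv2,numpy as np
s=r.sense();print(s)
for n in("side","top"):
    c=r.read_camera(n);np.savez(f"pics/{n}0.npz",**{k:np.array(v) for k,v in c.items()})
    cv2.imwrite(f"pics/{n}0.png",c["pixels"][:,:,::-1]);print(n,c["mtx"],c["origin"],c["attitude"])
E
```

```text
pics
{'time_s': 0.0, 'joint_positions': array([ 1.03232845,  0.60012455, -0.0025253 ,  1.60010863,  0.00181174,
        0.94290443, -0.07979103]), 'dq': array([ 1.29357694e-03,  1.13710588e-03,  1.24273259e-03,  6.21430607e-04,
       -1.72064359e-03,  1.10948865e-03, -2.59134513e-05]), 'effort': array([ 1.96852532e-03, -7.65055990e+01,  1.49783693e+00, -2.52343225e+01,
       -5.24519139e-02,  1.65719935e-02,  1.87407991e-04]), 'eef_pos': array([ 0.32278597, -0.64868149,  0.23976821]), 'eef_rot': array([-7.28566839e-04,  9.73457395e-01,  2.28867004e-01, -2.54104204e-04]), 'wrist_force': array([0.35850356, 0.01983784, 0.30268963]), 'ft_torque': array([-0.02009408,  0.026465  , -0.00790777]), 'gripper_width': 0.09308108517672602}
side [[467.69987103   0.         254.34391617]
 [  0.         467.69987103 194.23293816]
 [  0.           0.           1.        ]] [ 0.49140538 -0.86801047  0.77379266] [-0.46237241  0.88631059 -0.02489146  0.00676058]
top [[465.22182062   0.         259.75269183]
 [  0.         465.22182062 192.08604355]
 [  0.           0.           1.        ]] [0.27760291 0.09299414 1.25973166] [ 0.06967997 -0.68740497  0.71910408 -0.07421877]
```

View pics/side0.png

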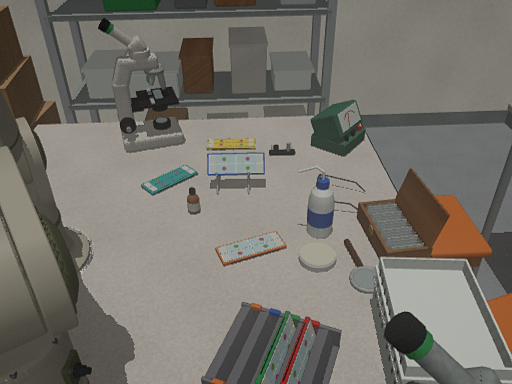

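View pics/top0.png

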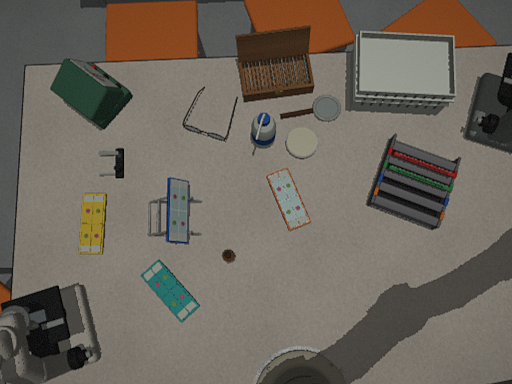

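Side view: the blue case (236,163) is on the easel and the orange one (251,247) lies flat. The look-alikes are turquoise (169,179) and yellow (231,144). The rack is at (270,345). In the top view the blue case is at (178,210), orange (288,198), rack (415,180), turquoise (171,290) and yellow (93,222). I'll enlarge these to confirm and then measure.

```bash
cat > h.py <<'E'
import numpy as np,cv2
from scipy.spatial.transform import Rotation as R
def q2R(q): return R.from_quat([q[1],q[2],q[3],q[0]]).as_matrix()
def load(f): return dict(np.load(f))
def pts(c):
    K=c["mtx"];v,u=np.indices(c["depth"].shape);d=c["depth"]
    P=np.stack([(u-K[0,2])/K[0,0]*d,(v-K[1,2])/K[1,1]*d,d],-1)
    return P@q2R(c["attitude"]).T+c["origin"]
def ray(c,uv,z):
    K=c["mtx"];d=q2R(c["attitude"])@np.array([(uv[0]-K[0,2])/K[0,0],(uv[1]-K[1,2])/K[1,1],1]);o=c["origin"]
    return o+d*(z-o[2])/d[2]
def proj(c,p):
    K=c["mtx"];q=K@(q2R(c["attitude"]).T@(np.asarray(p)-c["origin"]));return q[:2]/q[2]
def grab(n,f):
    from cell import r
    c=r.read_camera(n);c={k:np.array(v) for k,v in c.items()};np.savez(f"pics/{f}.npz",**c);return c
def crop(c,x0,x1,y0,y1,k,f):
    cv2.imwrite(f"pics/{f}.png",cv2.resize(c["pixels"][y0:y1,x0:x1,::-1],None,fx=k,fy=k,interpolation=cv2.INTER_CUBIC))
E
python3 - <<'E'
from h import *
t=load("pics/top0.npz");s=load("pics/side0.npz")
a=cv2.resize(t["pixels"][120:245,360:470,::-1],None,fx=4,fy=4,interpolation=cv2.INTER_CUBIC)
b=cv2.resize(t["pixels"][165:245,140:210,::-1],None,fx=4,fy=4,interpolation=cv2.INTER_CUBIC)
h=max(a.shape[0],b.shape[0])
p=lambda i:cv2.copyMakeBorder(i,0,h-i.shape[0],0,0,cv2.BORDER_CONSTANT)
cv2.imwrite("pics/c1.png",np.hstack([p(a),p(b)]))
crop(s,200,350,120,384,2.2,"c2")
P=pts(t);Q=pts(s)
for n,c,P_ in(("top",t,P),("side",s,Q)):
    H=cv2.cvtColor(c["pixels"],cv2.COLOR_RGB2HSV)
    for col,(lo,hi) in dict(orange=(3,16),blue=(100,125),green=(55,80),red=(172,180)).items():
        m=cv2.inRange(H,(lo,130,60),(hi,255,255))
        k,l,st,ce=cv2.connectedComponentsWithStats(m)
        for i in range(1,k):
            if 4<=st[i,4]<2500:
                w=P_[l==i];w=w[np.isfinite(w).all(1)]
                if np.median(w[:,2])<0.2: print(n,col,st[i,4],ce[i].round(1),np.median(w,0).round(3))
E
```

```text
top orange 5 [269.8  55. ] [0.914 0.034 0.064]
top orange 4 [276.   53.2] [0.917 0.017 0.069]
top orange 10 [284.4  54.1] [ 0.917 -0.008  0.061]
top orange 8 [291.4  53.6] [ 0.919 -0.028  0.057]
top orange 12 [291.5  66. ] [ 0.906 -0.03   0.009]
top orange 5 [295.  63.] [ 0.911 -0.041  0.011]
top orange 22 [299.6  68.5] [ 0.894 -0.053  0.011]
top orange 5 [302.  62.] [ 0.917 -0.061  0.008]
top orange 22 [277.   70.2] [0.895 0.013 0.009]
top orange 8 [279.9  64.8] [0.912 0.003 0.01 ]
top orange 19 [284.7  69.2] [ 0.894 -0.009  0.01 ]
top orange 4 [287.5  63. ] [ 0.909 -0.018  0.021]
top orange 25 [262.6  73.5] [0.888 0.054 0.009]
top orange 34 [266.4  74.6] [0.882 0.044 0.01 ]
top orange 8 [268.6  66.6] [0.907 0.036 0.01 ]
top orange 4 [273.   65.5] [0.911 0.023 0.009]
top orange 18 [251.   71.7] [0.894 0.088 0.009]
top orange 35 [255.1  76.8] [0.879 0.077 0.009]
top orange 11 [288.6  70. ] [ 0.888 -0.02   0.009]
top orange 4 [303.   67.5] [ 0.9   -0.063  0.009]
top orange 6 [273.7  70.8] [0.894 0.022 0.007]
top orange 11 [304.5  76. ] [ 0.872 -0.066  0.011]
top orange 7 [269.7  73.6]
[... 3243 characters left out ...]
.5 173. ] [0.547 0.272 0.052]
side blue 8 [211.5 174. ] [0.417 0.276 0.052]
side blue 8 [221.5 174. ] [0.446 0.274 0.051]
side blue 47 [323. 180.] [0.696 0.06  0.159]
side blue 44 [274.3 311.4] [ 0.554 -0.244  0.053]
side green 6 [286.5 312. ] [ 0.576 -0.265  0.074]
side green 214 [268.1 357.2] [ 0.53  -0.37   0.075]
side green 7 [292.1 315.3] [ 0.588 -0.257  0.054]
side green 6 [297.3 316.8] [ 0.598 -0.261  0.054]
side green 4 [273.2 339.5] [ 0.545 -0.326  0.073]
side red 4 [246.8 158. ] [0.521 0.299 0.088]
side red 4 [261.  238.5] [0.545 0.03  0.01 ]
side red 5 [239.2 252.6] [ 0.489 -0.02   0.009]
side red 5 [284.2 336.2] [ 0.567 -0.31   0.06 ]
side red 5 [305. 343.] [ 0.604 -0.327  0.062]
```

View pics/c1.png

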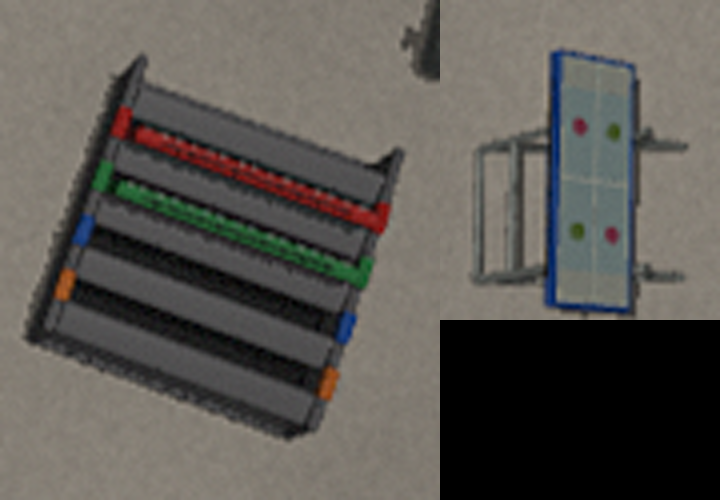

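View pics/c2.png

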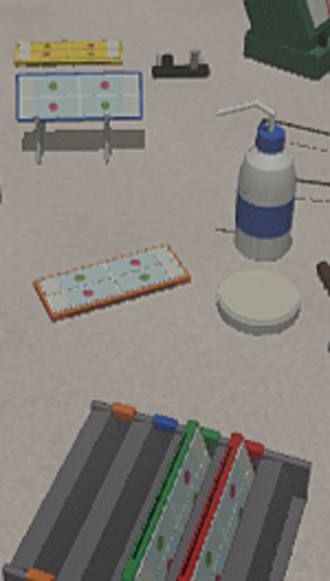

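```bash
python3 - <<'E'
from h import *
t=load("pics/top0.npz");s=load("pics/side0.npz")
T=pts(t);S=pts(s)
# orange case flat
for n,P in(("top",T),("side",S)):
    p=P.reshape(-1,3);m=(abs(p[:,0]-.51)<.13)&(abs(p[:,1]-.0)<.1)&(p[:,2]>.005)&(p[:,2]<.02)
    q=p[m];r=cv2.minAreaRect((q[:,:2]*1000).astype(np.float32));print(n,"orange",r,q[:,2].mean(),m.sum())
    # blue
    m=(abs(p[:,0]-.48)<.12)&(abs(p[:,1]-.29)<.08)&(p[:,2]>.035)&(p[:,2]<.13)
    q=p[m]
    # ransac plane
    best=0;rng=np.random.default_rng(0)
    for _ in range(300):
        a=q[rng.choice(len(q),3,False)];nn=np.cross(a[1]-a[0],a[2]-a[0]);
        if np.linalg.norm(nn)<1e-6: continue
        nn/=np.linalg.norm(nn);d=abs((q-a[0])@nn)<.003
        if d.sum()>best: best=d.sum();In=d
    w=q[In];c=w.mean(0);u,sv,vt=np.linalg.svd(w-c,full_matrices=False);nn=vt[2]*np.sign(vt[2][2])
    print(n,"blue plane",best,len(q),"n",nn.round(3),"elev",np.degrees(np.arcsin(nn[2])),"az",np.degrees(np.arctan2(nn[1],nn[0])))
    ex=np.array([-nn[1],nn[0],0]);ex/=np.linalg.norm(ex);ey=np.cross(nn,ex)
    uv=np.stack([(w-c)@ex,(w-c)@ey],1)*1000
    rr=cv2.minAreaRect(uv.astype(np.float32));print(rr)
    cc=c+ex*rr[0][0]/1e3+ey*rr[0][1]/1e3;print("face center",cc.round(4),"case centre",(cc-.005*nn).round(4),"ex",ex.round(3),"ey",ey.round(3))
# rack
ya=np.array([.075,.165])+np.array([.074,.165]);ya/=np.linalg.norm(ya);xa=np.array([ya[1],-ya[0]]);print("rack yaw",np.degrees(np.arctan2(xa[1],xa[0])))
o=(np.array([.518,-.228])+[.443,-.393]+np.array([.553,-.244])+[.479,-.409])/4
for n,P in(("top",T),("side",S)):
    p=P.reshape(-1,3);l=np.stack([(p[:,:2]-o)@xa,(p[:,:2]-o)@ya,p[:,2]],1)
    m=(abs(l[:,0])<.14)&(abs(l[:,1])<.13)&(l[:,2]>.015)&(l[:,2]<.1);q=l[m]
    r=cv2.minAreaRect((p[m][:,:2]*1000).astype(np.float32));print(n,r)
    mm=abs(q[:,1])<.07
    im=np.full((240,640,3),255,np.uint8)
    for a in q[mm]: cv2.circle(im,(int((a[0]+.14)*2200),int(230-a[2]*2200)),1,(0,0,0),-1)
    cv2.imwrite(f"pics/sec_{n}.png",im)
    # fin-top y extents & heights
    print(n,"z hist",np.histogram(q[mm][:,2],bins=np.arange(.014,.1,.006)))
E
python3 -c "
import cv2,numpy as np;cv2.imwrite('pics/sec.png',np.vstack([cv2.imread('pics/sec_top.png'),cv2.imread('pics/sec_side.png')]))"
```

```text
top orange ((511.56195068359375, 0.16709136962890625), (256.52813720703125, 199.64300537109375), 0.01316673681139946) 0.010660151375953664 1769
top blue plane 1134 1516 n [-0.028 -0.742  0.67 ] elev 42.07325040555127 az -92.1581131440127
((1.7772293090820312, -1.1996498107910156), (68.57479858398438, 165.9862823486328), 89.95429992675781)
face center [0.4833 0.2927 0.077 ] case centre [0.4835 0.2964 0.0737] ex [ 0.999 -0.038  0.   ] ey [0.025 0.67  0.742]
side orange ((515.9657592773438, 1.8384933471679688), (126.84965515136719, 258.9103088378906), 85.31356048583984) 0.009440167143975407 1279
side blue plane 912 1302 n [-0.027 -0.736  0.676] elev 42.56497303502923 az -92.09913010677462
((-1.4991683959960938, -2.0202064514160156), (68.5550308227539, 165.3047332763672), 88.84274291992188)
face center [0.4873 0.291  0.0718] case centre [0.4875 0.2947 0.0684] ex [ 0.999 -0.037  0.   ] ey [0.025 0.676 0.737]
rack yaw -24.299897124057278
top ((537.1600952148438, -335.9508361816406), (192.09243774414062, 195.32333374023438), 66.0915298461914)
top z hist (array([ 437,  137,   15,   18,   59,  838, 1253,  122,    7,   79,  331,
         40,    0,    0]), array([0.014, 0.02 , 0.026, 0.032, 0.038, 0.044, 0.05 , 0.056, 0.062,
       0.068, 0.074, 0.08 , 0.086, 0.092, 0.098]))
side ((539.7691650390625, -334.76629638671875), (192.979248046875, 191.03797912597656), 65.7615966796875)
side z hist (array([ 146,  251,  312,  470,  571, 2112,  885,  224,  220,  490,  463,
          0,    0,    0]), array([0.014, 0.02 , 0.026, 0.032, 0.038, 0.044, 0.05 , 0.056, 0.062,
       0.068, 0.074, 0.08 , 0.086, 0.092, 0.098]))
```

View pics/sec.png

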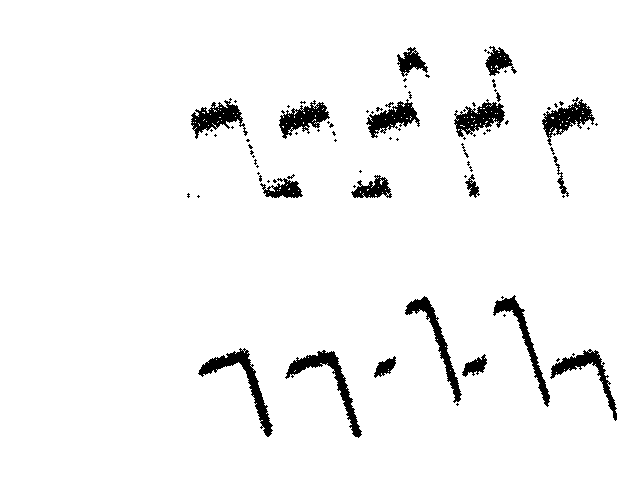

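```bash
python3 - <<'E'
from h import *
t=load("pics/top0.npz");s=load("pics/side0.npz")
yaw=np.radians(-24.3);xa=np.array([np.cos(yaw),np.sin(yaw)]);ya=np.array([-xa[1],xa[0]])
o=np.array([.49825,-.3185])
n18=np.array([.951,.309])
for n,c in(("top",t),("side",s)):
    P=pts(c).reshape(-1,3);l=np.stack([(P[:,:2]-o)@xa,(P[:,:2]-o)@ya,P[:,2]],1)
    for k in range(4): # fin top edges (fin tops) and tops
        pass
    m=(abs(l[:,1])<.06)
    for nm,a,b in(("green",.035,.07),("red",.075,.11)):
        f=l[m&(l[:,0]>a-.005)&(l[:,0]<b)&(l[:,2]>.056)&(l[:,2]<.071)]
        if len(f)>20: print(n,nm,"face along n (x.951+z.309):",np.percentile(f[:,[0,2]]@n18,[5,50,95]).round(4),len(f))
        g=l[m&(l[:,0]>a-.01)&(l[:,0]<b)&(l[:,2]>.071)]
        print(" top edge pts x,z med",np.median(g[:,0]).round(4),np.median(g[:,2]).round(4),"up coord -.309x+.951z",np.percentile(g[:,[0,2]]@[-.309,.951],[50,95]).round(4), "n coord",np.percentile(g[:,[0,2]]@n18,[3,50,97]).round(4))
    # yaw of green face in side view
    f=l[(abs(l[:,1])<.08)&(l[:,0]>.03)&(l[:,0]<.075)&(l[:,2]>.06)]
    q=f[:,[0,2]]@n18
    print(" yaw err deg",np.degrees(np.polyfit(f[:,1],q,1)[0]).round(2))
    # y extent of green case top
    H=cv2.cvtColor(c["pixels"],cv2.COLOR_RGB2HSV)
    for nm,lo,hi,x0 in(("green",50,85,.05),("red",170,180,.09)):
        M=cv2.inRange(H,(lo,100,40),(hi,255,255)).ravel()>0
        f=l[M&(abs(l[:,0]-x0)<.025)&(l[:,2]>.062)&(l[:,2]<.09)]
        print(" y ext",nm,np.percentile(f[:,1],[0,2,98,100]).round(4),len(f))
    # walls: fins side +x faces at first groove
    for k,x0 in enumerate((-.04,0.0)):
        f=l[m&(l[:,0]>x0+.008)&(l[:,0]<x0+.03)&(l[:,2]>.022)&(l[:,2]<.044)]
        print(" wall",k,np.percentile(f[:,[0,2]]@n18,[10,50,90]).round(4),len(f))
    f=l[(abs(l[:,0])<.06)&(abs(l[:,1])<.12)&(l[:,2]>.03)&(l[:,2]<.06)]
    print(" rack y ext",np.percentile(f[:,1],[0,.5,99.5,100]).round(4))
    # orange rect by z and connectivity
    z=pts(c);u=((z[...,2]>.0055)&(z[...,2]<.016)&(abs(z[...,0]-.51)<.14)&(abs(z[...,1])<.12)).astype(np.uint8)
    k,L,st,_=cv2.connectedComponentsWithStats(cv2.morphologyEx(u,cv2.MORPH_OPEN,np.ones((3,3))))
    pp=proj(c,[.507,.003,.01]);i=L[int(pp[1]),int(pp[0])]
    q=z[L==i];q=q[abs(q[:,2]-.01)<.003]
    print(" orange",cv2.minAreaRect((q[:,:2]*1000).astype(np.float32)),q[:,2].mean(),len(q))
E
```

```text
top green face along n (x.951+z.309): [0.0528 0.0606 0.0729] 32
 top edge pts x,z med 0.0464 0.0763 up coord -.309x+.951z [0.0582 0.0623] n coord [0.0632 0.0681 0.0732]
top red face along n (x.951+z.309): [0.0921 0.0993 0.1011] 34
 top edge pts x,z med 0.0861 0.0768 up coord -.309x+.951z [0.0466 0.0506] n coord [0.1011 0.1059 0.1112]
 yaw err deg -0.29
 y ext green [-0.0804 -0.0785  0.0797  0.0829] 222
 y ext red [-0.0733 -0.0669  0.0657  0.0745] 32
 wall 0 [-0.0134 -0.0129  0.0031] 28
 wall 1 [0.0247 0.0412 0.0416] 10
 rack y ext [-0.0964 -0.0947  0.0953  0.0962]
 orange ((513.5308837890625, 3.0689620971679688), (165.70069885253906, 64.9955062866211), 19.503393173217773) 0.010590723648405055 917
side green face along n (x.951+z.309): [0.0742 0.0753 0.0764] 273
 top edge pts x,z med 0.0513 0.0743 up coord -.309x+.951z [0.055  0.0572] n coord [0.0657 0.072  0.0758]
side red face along n (x.951+z.309): [0.1123 0.1133 0.1142] 239
 top edge pts x,z med 0.0911 0.0743 up coord -.309x+.951z [0.0428 0.0451] n coord [0.1039 0.1097 0.1138]
 yaw err deg -0.03
 y ext green [-0.0808 -0.0786  0.0808  0.0835] 306
 y ext red [-0.0454 -0.0443  0.048   0.0504] 10
 wall 0 [-0.0126 -0.0116 -0.0103] 398
 wall 1 [0.0258 0.0266 0.0276] 393
 rack y ext [-0.0943 -0.093   0.096   0.0988]
 orange ((517.3843383789062, 2.7626571655273438), (165.28126525878906, 66.8739013671875), 19.61996841430664) 0.009458177532777888 1088
```

```bash
cat > g.py <<'E'
from h import *
yaw=np.radians(-24.3);xa=np.array([np.cos(yaw),np.sin(yaw),0]);ya=np.array([-xa[1],xa[0],0]);Z=np.array([0,0,1.])
o=np.array([.49825,-.3185,0])
N=.951*xa+.309*Z; U=-.309*xa+.951*Z
def fr(y,z): y=y/np.linalg.norm(y);z=z/np.linalg.norm(z);return np.stack([np.cross(y,z),y,z],1)
Rrack=fr(N,-U)
def seat(col): return o+{"blue":.0312,"orange":-.0069}[col]*N+.0254*U+(.0124 if col=="orange" else 0)*U*0+.0007*ya
# exact: centre from floor origin
def seat(col):
    x0={"blue":.0307,"orange":-.0093}[col]; return o+x0*xa+.016*Z-.003*N+.032*U+.0007*ya
az=np.radians(-92.1);n_e=np.array([np.cos(az)*.7431,np.sin(az)*.7431,.6691]);e_e=np.array([-np.cos(az)*.6691,-np.sin(az)*.6691,.7431])
Reasel=fr(-n_e,-e_e); cE=np.array([.4855,.2955,.071])
def plan(p,Rt,f=1.0):
    from cell import r
    s=r.sense();R0=q2R(s["eef_rot"]);d=R0.T@(np.asarray(p)-s["eef_pos"]);w=R.from_matrix(R0.T@Rt).as_rotvec()
    print("t",round(s["time_s"],2),"at",s["eef_pos"].round(4),"q",s["joint_positions"].round(2),"F",s["wrist_force"].round(1),"gw",round(s["gripper_width"],4))
    print("shift",d.round(4),"turn",w.round(3),"| rows",round(max(np.linalg.norm(d)/.0625,np.degrees(np.linalg.norm(w))/10.7),1))
def mid(Ra,Rb,f):
    return (R.from_matrix(Ra)*R.from_rotvec(f*(R.from_matrix(Ra.T@Rb)).as_rotvec())).as_matrix()
E
python3 - <<'E'
from g import *
from cell import r
print(seat("blue"),seat("orange"));print(Reasel,Rrack)
Rd=fr(np.array([.0,1,0]),-Z)  # not used
yw=np.radians(0);R1=fr(np.array([np.cos(yw),np.sin(yw),0]),-Z)
plan([.53,-.15,.33],R1)
E
```

```text
[ 0.51490595 -0.3252524   0.045505  ] [ 0.47844982 -0.30879183  0.045505  ]
[[-0.99932839  0.0272314  -0.02451962]
 [ 0.03664371  0.74264088 -0.6686866 ]
 [ 0.         -0.66913599 -0.74313997]] [[ 4.11514359e-01  8.66795659e-01  2.81640230e-01]
 [ 9.11403277e-01 -3.91373247e-01 -1.27165440e-01]
 [ 1.38777878e-17  3.09018233e-01 -9.51056114e-01]]
t 0.1 at [ 0.3228 -0.6487  0.2398] q [ 1.03  0.6  -0.    1.6   0.    0.94 -0.08] F [ 0.1 -0.   0.3] gw 0.093
shift [ 0.4077 -0.3542 -0.0897] turn [-1.000e-03 -1.000e-03 -1.109e+00] | rows 8.8
```

Request:
{"method": "carry_out", "body": {"commands": [[[0.408, -0.354, -0.09, 0, 0, -0.92, 0.4], [0.408, -0.354, -0.09, 0, 0, -0.92, 0.4], [0.408, -0.354, -0.09, 0, 0, -0.92, 0.4], [0.408, -0.354, -0.09, 0, 0, -0.92, 0.4], [0.408, -0.354, -0.09, 0, 0, -0.92, 0.4]]], "newtons": 30}}

```text
time_s: 0.72
eef_pos: [0.4418, -0.3625, 0.2922]
eef_rot: [-0.0, 0.769, 0.639, -0.0]
wrist_force: [1.4, 0.1, 0.9]
gripper_width: 0.0564
```

```bash
python3 - <<'E'
from g import *
yw=np.radians(40);R1=fr(np.array([np.cos(yw),np.sin(yw),0]),-Z)
plan([.5,.1,.34],R1)
E
```

```text
t 0.72 at [ 0.4418 -0.3625  0.2922] q [ 0.8   0.37 -0.29  1.89  0.14  0.9   0.26] F [1.4 0.1 0.9] gw 0.0564
shift [ 0.4654 -0.027  -0.0478] turn [-0.    -0.    -0.881] | rows 7.5
```

Request:
{"method": "carry_out", "body": {"commands": [[[0.46, -0.03, -0.05, 0, 0, -0.88, 0.4], [0.46, -0.03, -0.05, 0, 0, -0.88, 0.4], [0.46, -0.03, -0.05, 0, 0, -0.88, 0.4], [0.46, -0.03, -0.05, 0, 0, -0.88, 0.4], [0.46, -0.03, -0.05, 0, 0, -0.88, 0.4]]]}}

```text
time_s: 1.35
eef_pos: [0.4796, -0.0544, 0.3259]
eef_rot: [0.0, 0.424, 0.906, -0.0]
wrist_force: [0.7, -0.7, 0.1]
gripper_width: 0.0556
```

```bash
python3 - <<'E'
from g import *
plan(cE+.14*e_e+[0,0,.06],Reasel)
E
```

```text
t 1.35 at [ 0.4796 -0.0544  0.3259] q [ 0.5   0.26 -0.62  2.01  0.18  0.94  0.48] F [ 0.7 -0.7  0.1] gw 0.0556
shift [0.3345 0.2914 0.0907] turn [ 0.689 -0.307 -0.8  ] | rows 7.2
```

Request:
{"method": "carry_out", "body": {"commands": [[[0.33, 0.29, 0.09, 0.69, -0.31, -0.8, 0.4], [0.33, 0.29, 0.09, 0.69, -0.31, -0.8, 0.4], [0.33, 0.29, 0.09, 0.69, -0.31, -0.8, 0.4], [0.33, 0.29, 0.09, 0.69, -0.31, -0.8, 0.4], [0.33, 0.29, 0.09, 0.69, -0.31, -0.8, 0.4]]]}}

```text
time_s: 1.98
eef_pos: [0.4894, 0.251, 0.2625]
eef_rot: [-0.005, 0.082, 0.947, -0.312]
wrist_force: [2.2, 0.1, 0.3]
gripper_width: 0.0559
```

```bash
python3 - <<'E'
from g import *
plan(cE+.12*e_e,Reasel)
E
```

```text
t 1.98 at [0.4894 0.251  0.2625] q [-0.37  0.66 -0.68  1.74  0.63  1.55  0.1 ] F [2.2 0.1 0.3] gw 0.0559
shift [0.0249 0.1592 0.009 ] turn [ 0.098 -0.045 -0.121] | rows 2.6
```

Request:
{"method": "carry_out", "body": {"commands": [[[0.025, 0.159, 0.009, 0.1, -0.045, -0.121, 0.4], [0.025, 0.159, 0.009, 0.1, -0.045, -0.121, 0.4], [0.025, 0.159, 0.009, 0.1, -0.045, -0.121, 0.4], [0.025, 0.159, 0.009, 0.1, -0.045, -0.121, 0.4], [0.025, 0.159, 0.009, 0.1, -0.045, -0.121, 0.4]]]}}

```text
time_s: 2.6
eef_pos: [0.4887, 0.3734, 0.1616]
eef_rot: [-0.007, 0.019, 0.934, -0.358]
wrist_force: [0.6, -0.8, 0.4]
gripper_width: 0.0556
```

```bash
python3 - <<'E'
from g import *
c=grab("side","s1");cv2.imwrite("pics/a1.png",cv2.resize(c["pixels"][60:240,130:330,::-1],None,fx=3,fy=3,interpolation=cv2.INTER_CUBIC))
plan(cE+.031*e_e,Reasel)
E
```

```text
t 2.65 at [0.489  0.3731 0.1622] q [-0.58  0.9  -0.65  1.57  0.69  1.63  0.05] F [-0.1 -0.5 -0.1] gw 0.0559
shift [0.0004 0.0031 0.0888] turn [ 0.002 -0.002 -0.005] | rows 1.4
```

View pics/a1.png

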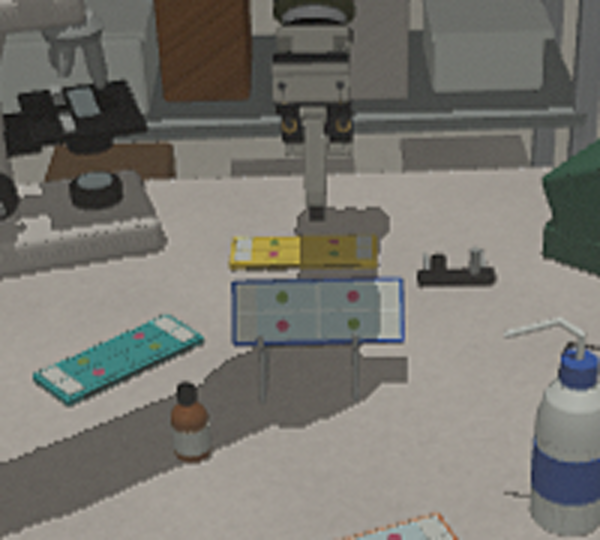

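The fingers (crop 316,215) are in line with the middle of the blue case (318,312), so I'm advancing along the lean.

Request:
{"method": "carry_out", "body": {"commands": [[[0, 0.003, 0.045, 0, 0, 0, 0.4], [0, 0.003, 0.07, 0, 0, 0, 0.4], [0, 0.003, 0.089, 0, 0, 0, 0.4], [0, 0.003, 0.089, 0, 0, 0, 0.4], [0, 0.003, 0.089, 0, 0, 0, 0.4]]]}}

```text
time_s: 3.28
eef_pos: [0.4864, 0.3178, 0.094]
eef_rot: [-0.007, 0.019, 0.934, -0.357]
wrist_force: [-0.4, 1.3, 0.5]
gripper_width: 0.0559
```

```bash
python3 - <<'E'
from g import *
c=grab("side","s2");cv2.imwrite("pics/a2.png",cv2.resize(c["pixels"][60:240,130:330,::-1],None,fx=3,fy=3,interpolation=cv2.INTER_CUBIC))
plan(cE+.031*e_e,Reasel)
E
```

```text
t 3.33 at [0.4864 0.318  0.094 ] q [-0.53  0.94 -0.63  1.7   0.76  1.49 -0.01] F [-0.5  0.8  0.4] gw 0.0558
shift [ 0.     -0.0014  0.0012] turn [ 0.004 -0.002 -0.004] | rows 0.0
```

View pics/a2.png

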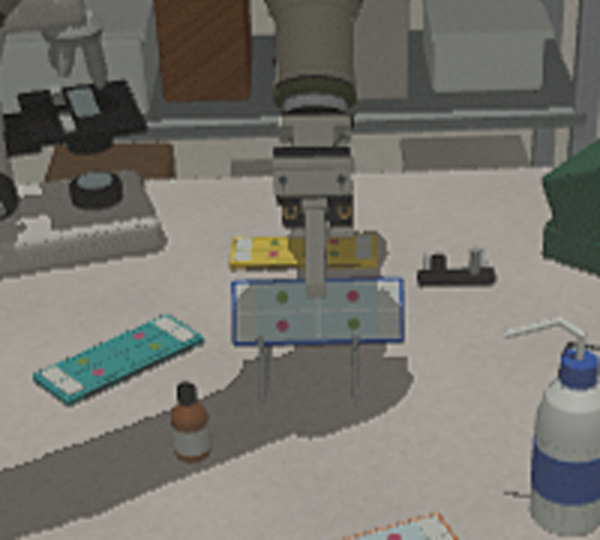

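Request:
{"method": "carry_out", "body": {"commands": [[[0, 0, 0.001, 0, 0, 0, 0.75], [0, 0, 0.001, 0, 0, 0, 1], [0, 0, 0.001, 0, 0, 0, 1], [0, 0, 0.001, 0, 0, 0, 1]]], "newtons": 8}}

```text
time_s: 3.82
eef_pos: [0.4861, 0.3164, 0.0924]
eef_rot: [-0.007, 0.019, 0.934, -0.357]
wrist_force: [0.1, -0.7, -0.5]
gripper_width: 0.0202
```

```bash
python3 - <<'E'
from g import *
plan(cE+.031*e_e,Reasel)
E
```

```text
t 3.83 at [0.4861 0.3164 0.0924] q [-0.53  0.94 -0.63  1.7   0.76  1.49 -0.01] F [ 0.1 -0.7 -0.5] gw 0.0202
shift [-0.0002 -0.0013 -0.0011] turn [ 0.002 -0.002 -0.003] | rows 0.0
```

Request:
{"method": "carry_out", "body": {"commands": [[[0, -0.001, -0.001, 0, 0, 0, 1], [0, -0.001, -0.001, 0, 0, 0, 1], [0, -0.001, -0.001, 0, 0, 0, 1]]], "newtons": 8}}

```text
time_s: 4.2
eef_pos: [0.4861, 0.3161, 0.0938]
eef_rot: [-0.007, 0.019, 0.934, -0.358]
wrist_force: [0.1, -1.2, 0.8]
gripper_width: 0.0101
```

Request:
{"method": "carry_out", "body": {"commands": [[[0, 0, 0, 0, 0, 0, 1], [0, 0, 0, 0, 0, 0, 1], [0, 0, 0, 0, 0, 0, 1]]], "newtons": 30}}

```text
time_s: 4.58
eef_pos: [0.4861, 0.3161, 0.0938]
eef_rot: [-0.007, 0.019, 0.934, -0.358]
wrist_force: [-0.2, -1.1, 1.4]
gripper_width: 0.0096
```

Request:
{"method": "carry_out", "body": {"commands": [[[0, -0.003, -0.006, 0, 0, 0, 1], [0, -0.004, -0.03, 0, 0, 0, 1], [0, -0.004, -0.07, 0, 0, 0, 1], [0, -0.004, -0.11, 0, 0, 0, 1], [0, -0.004, -0.11, 0, 0, 0, 1]]]}}

```text
time_s: 5.2
eef_pos: [0.4883, 0.391, 0.1814]
eef_rot: [-0.006, 0.018, 0.935, -0.354]
wrist_force: [-0.4, -0.0, -1.6]
gripper_width: 0.0097
```

```bash
python3 - <<'E'
from g import *
c=grab("side","s3");cv2.imwrite("pics/a3.png",cv2.resize(c["pixels"][60:240,130:330,::-1],None,fx=3,fy=3,interpolation=cv2.INTER_CUBIC))
plan([.5,.12,.34],mid(Reasel,Rrack,.45))
plan([.5,.12,.34],Rrack)
E
```

```text
t 5.25 at [0.4885 0.3889 0.1798] q [-0.6   0.89 -0.65  1.53  0.68  1.66  0.07] F [ 0.4 -0.7 -1.7] gw 0.0098
shift [-0.0223 -0.3068  0.0589] turn [-0.301  0.187  0.888] | rows 5.1
t 5.25 at [0.4885 0.3889 0.1798] q [-0.6   0.89 -0.65  1.53  0.68  1.66  0.07] F [ 0.4 -0.7 -1.7] gw 0.0098
shift [-0.0223 -0.3068  0.0589] turn [-0.676  0.416  1.976] | rows 11.4
```

View pics/a3.png

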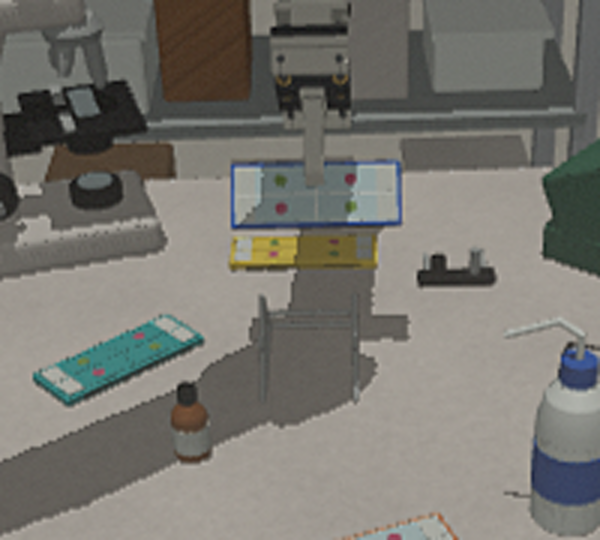

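The case is held square (crop 232-402, 160-228) and is off the easel.

```bash
python3 - <<'E'
from g import *
plan([.5,.3,.36],mid(Reasel,Rrack,.2))
plan([.5,.12,.36],mid(Reasel,Rrack,.45))
E
```

```text
t 5.25 at [0.4885 0.3889 0.1798] q [-0.6   0.89 -0.65  1.53  0.68  1.66  0.07] F [ 0.4 -0.7 -1.7] gw 0.0098
shift [-0.0153 -0.1858 -0.0757] turn [-0.131  0.083  0.393] | rows 3.2
t 5.25 at [0.4885 0.3889 0.1798] q [-0.6   0.89 -0.65  1.53  0.68  1.66  0.07] F [ 0.4 -0.7 -1.7] gw 0.0098
shift [-0.0223 -0.3201  0.044 ] turn [-0.301  0.187  0.888] | rows 5.2
```

Request:
{"method": "carry_out", "body": {"commands": [[[-0.005, -0.06, -0.025, -0.04, 0.03, 0.13, 1], [-0.01, -0.12, -0.05, -0.09, 0.06, 0.26, 1], [-0.015, -0.186, -0.075, -0.13, 0.08, 0.39, 1], [-0.019, -0.25, -0.015, -0.21, 0.13, 0.6, 1], [-0.022, -0.3, 0.03, -0.27, 0.17, 0.78, 1]]]}}

```text
time_s: 5.88
eef_pos: [0.5007, 0.1771, 0.3554]
eef_rot: [0.052, 0.383, 0.897, -0.214]
wrist_force: [2.1, -1.1, -0.8]
gripper_width: 0.0099
```

```bash
python3 - <<'E'
from g import *
plan([.5,-.1,.34],mid(Reasel,Rrack,.8))
E
```

```text
t 5.88 at [0.5007 0.1771 0.3554] q [-0.23  0.43 -0.58  1.75  0.48  1.44 -0.21] F [ 2.1 -1.1 -0.8] gw 0.0099
shift [-0.18   -0.1656  0.1313] turn [-0.29   0.173  0.836] | rows 4.8
```

Request:
{"method": "carry_out", "body": {"commands": [[[-0.18, -0.166, 0.131, -0.29, 0.173, 0.836, 1], [-0.18, -0.166, 0.131, -0.29, 0.173, 0.836, 1], [-0.18, -0.166, 0.131, -0.29, 0.173, 0.836, 1], [-0.18, -0.166, 0.131, -0.29, 0.173, 0.836, 1], [-0.18, -0.166, 0.131, -0.29, 0.173, 0.836, 1]]]}}

```text
time_s: 6.5
eef_pos: [0.4992, -0.1025, 0.34]
eef_rot: [0.111, 0.72, 0.685, -0.016]
wrist_force: [0.7, 2.0, -1.7]
gripper_width: 0.0102
```

```bash
python3 - <<'E'
from g import *
plan(seat("blue")+.003*N+.17*U,Rrack)
E
```

```text
t 6.5 at [ 0.4992 -0.1025  0.34  ] q [ 0.28  0.19 -0.36  2.05  0.35  0.83 -0.35] F [ 0.7  2.  -1.7] gw 0.0102
shift [-0.1775 -0.0403  0.1615] turn [-0.139  0.088  0.392] | rows 3.9
```

Request:
{"method": "carry_out", "body": {"commands": [[[-0.1775, -0.0403, 0.1615, -0.139, 0.088, 0.392, 1], [-0.1775, -0.0403, 0.1615, -0.139, 0.088, 0.392, 1], [-0.1775, -0.0403, 0.1615, -0.139, 0.088, 0.392, 1], [-0.1775, -0.0403, 0.1615, -0.139, 0.088, 0.392, 1], [-0.1775, -0.0403, 0.1615, -0.139, 0.088, 0.392, 1]]]}}

```text
time_s: 7.12
eef_pos: [0.4702, -0.3037, 0.2055]
eef_rot: [0.129, 0.829, 0.538, 0.083]
wrist_force: [-0.6, -0.1, -1.5]
gripper_width: 0.0101
```

```bash
cat > meas.py <<'E'
from g import *
# held-case measurement in rack coordinates (n, y, up) from side camera depth, box around expected
def meas(c,nlo,nhi,ulo,uhi,hue,tag):
    P=pts(c).reshape(-1,3)-o;l=np.stack([P@N,P@ya,P@U],1)
    H=cv2.cvtColor(c["pixels"],cv2.COLOR_RGB2HSV).reshape(-1,3)
    b=(l[:,0]>nlo)&(l[:,0]<nhi)&(abs(l[:,1])<.11)&(l[:,2]>ulo)&(l[:,2]<uhi)
    col=(H[:,0]>=hue[0])&(H[:,0]<=hue[1])&(H[:,1]>90)
    f=l[b&col]
    if len(f): print(tag,"coloured",len(f),"n",np.percentile(f[:,0],[3,50,97]).round(4),"y",np.percentile(f[:,1],[1,99]).round(4),"u",np.percentile(f[:,2],[2,98]).round(4))
    f=l[b];
    if len(f)>10:
        A=np.c_[f[:,1],f[:,2],np.ones(len(f))];g=np.ones(len(f),bool)
        for _ in range(6):
            k=np.linalg.lstsq(A[g],f[g,0],rcond=None)[0];e=f[:,0]-A@k;g=abs(e-np.median(e[g]))<.003
        print(tag,"plane n at y=0,u=mid:",(k[2]+k[1]*np.median(f[g,2])).round(4),"slopes deg (y,u)",np.degrees(k[:2]).round(2),g.sum(),"u ext",np.percentile(f[g,2],[1,99]).round(4),"y",np.percentile(f[g,1],[1,99]).round(4))
E
python3 - <<'E'
from meas import *
s=grab("side","s4");t=grab("top","t4")
crop(s,180,370,180,384,2.9,"a4s");crop(t,350,480,90,250,3.5,"a4t")
plan(seat("blue")+.003*N+.17*U,Rrack)
q=seat("blue")-o;print("seat n,y,u",q@N,q@ya,q@U)
for n,c in(("side",s),("top",t)):
    meas(c,0.005,.065,.095,.2,(95,130),n+" blue")
    meas(c,.045,.085,.045,.065,(50,85),n+" green")
E
```

```text
t 7.22 at [ 0.4728 -0.3004  0.2078] q [ 0.66  0.37 -0.24  2.22  0.3   0.26 -0.25] F [ 0.9 -1.3 -1.2] gw 0.0102
shift [-0.0052 -0.001  -0.0006] turn [-0.003 -0.003  0.009] | rows 0.1
seat n,y,u 0.03114005399999996 0.0006999999999999658 0.037725924000000015
side blue coloured 1497 n [0.0342 0.0386 0.04  ] y [-0.0813  0.0779] u [0.1451 0.1987]
side blue plane n at y=0,u=mid: 0.0385 slopes deg (y,u) [-0.18  0.69] 1486 u ext [0.1431 0.1994] y [-0.0809  0.079 ]
side green coloured 320 n [0.0656 0.0711 0.0748] y [-0.0798  0.0812] u [0.053  0.0575]
side green plane n at y=0,u=mid: 0.0731 slopes deg (y,u) [ -0.07 -23.7 ] 462 u ext [0.0454 0.0577] y [-0.0784  0.081 ]
top blue coloured 16 n [0.0285 0.0327 0.0364] y [0.0842 0.0864] u [0.149  0.1985]
top blue plane n at y=0,u=mid: 0.0217 slopes deg (y,u) [7.02 2.38] 12 u ext [0.1485 0.1982] y [0.0451 0.0865]
top green coloured 132 n [0.0638 0.0681 0.0725] y [-0.0102  0.0825] u [0.0545 0.0632]
top green plane n at y=0,u=mid: 0.0679 slopes deg (y,u) [-0.52 -4.27] 88 u ext [0.0535 0.0631] y [-0.0104  0.0826]
```

View pics/a4s.png

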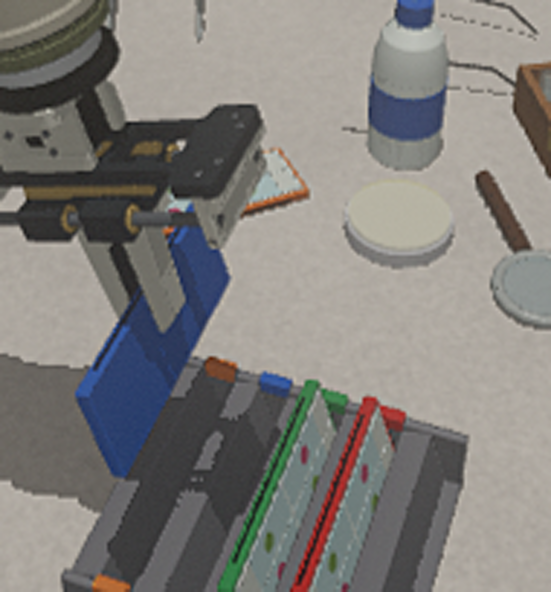

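View pics/a4t.png

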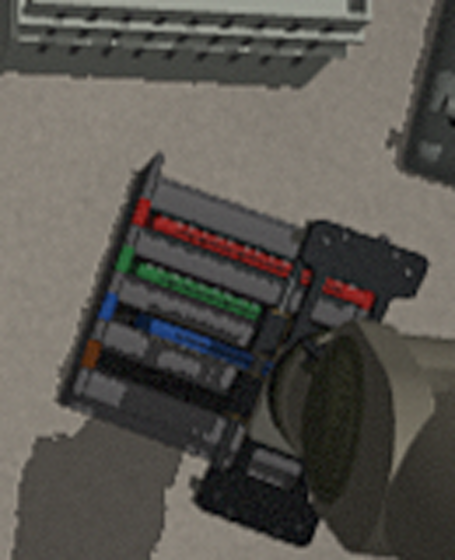

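```bash
python3 - <<'E'
from meas import *
plan(seat("blue")+.003*N+.17*U,Rrack)
s=grab("side","s5")
meas(s,0.005,.065,.095,.2,(95,130)," blue")
plan(seat("blue")+.003*N+.17*U,Rrack)
E
```

```text
t 7.22 at [ 0.4728 -0.3004  0.2078] q [ 0.66  0.37 -0.24  2.22  0.3   0.26 -0.25] F [ 0.9 -1.3 -1.2] gw 0.0102
shift [-0.0052 -0.001  -0.0006] turn [-0.003 -0.003  0.009] | rows 0.1
 blue coloured 1444 n [0.0363 0.0404 0.0419] y [-0.0772  0.082 ] u [0.1465 0.199 ]
 blue plane n at y=0,u=mid: 0.0404 slopes deg (y,u) [-0.47  0.24] 1436 u ext [0.1449 0.1995] y [-0.0768  0.0836]
t 7.28 at [ 0.4736 -0.2997  0.2086] q [ 0.65  0.37 -0.24  2.22  0.3   0.26 -0.25] F [-0.6 -0.2 -1.2] gw 0.0098
shift [-0.0063 -0.0016 -0.    ] turn [-0.001 -0.004  0.011] | rows 0.1
```

Request:
{"method": "carry_out", "body": {"commands": [[[-0.0025, 0, 0.03, 0, 0, 0.009, 1], [-0.0025, 0, 0.06, 0, 0, 0.009, 1], [-0.0025, 0, 0.085, 0, 0, 0.009, 1], [-0.0025, 0, 0.085, 0, 0, 0.009, 1], [-0.0025, 0, 0.085, 0, 0, 0.009, 1]]]}}

```text
time_s: 7.9
eef_pos: [0.4976, -0.3118, 0.128]
eef_rot: [0.13, 0.828, 0.538, 0.086]
wrist_force: [0.2, 0.0, -1.7]
gripper_width: 0.0093
```

```bash
python3 - <<'E'
from meas import *
r_=grab("top","t6");s=grab("side","s6")
meas(s,0.015,.055,.055,.12,(95,130)," blue")
meas(s,.045,.085,.035,.065,(50,85)," green")
crop(s,180,370,180,384,2.9,"a6s")
plan(seat("blue")+.003*N+.031*U,Rrack)
E
```

```text
blue coloured 1302 n [0.037  0.0417 0.0432] y [-0.0777  0.0756] u [0.062  0.1184]
 blue plane n at y=0,u=mid: 0.0417 slopes deg (y,u) [-0.16  0.14] 1259 u ext [0.061  0.1192] y [-0.0771  0.0782]
 green coloured 307 n [0.0654 0.0716 0.0749] y [-0.0799  0.0827] u [0.0531 0.0578]
 green plane n at y=0,u=mid: 0.0743 slopes deg (y,u) [-0.25 -7.39] 629 u ext [0.0355 0.0577] y [-0.0774  0.0821]
t 8.0 at [ 0.4973 -0.3125  0.1286] q [ 0.61  0.53 -0.19  2.23  0.87  0.11 -0.81] F [-0.1  0.1 -0.5] gw 0.0097
shift [-0.0046 -0.0024  0.0546] turn [ 0.    -0.004  0.003] | rows 0.9
```

View pics/a6s.png

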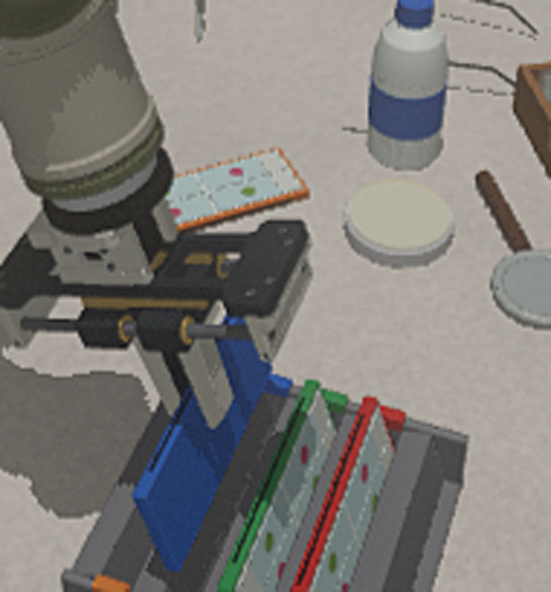

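Request:
{"method": "carry_out", "body": {"commands": [[[0, -0.0012, 0.01, 0, 0, 0.003, 1], [0, -0.0012, 0.02, 0, 0, 0.003, 1], [0, -0.0012, 0.03, 0, 0, 0.003, 1], [0, -0.0012, 0.035, 0, 0, 0.003, 1]]]}}

```text
time_s: 8.5
eef_pos: [0.506, -0.317, 0.0947]
eef_rot: [0.131, 0.83, 0.535, 0.086]
wrist_force: [-0.4, 0.2, -1.1]
gripper_width: 0.0095
```

```bash
python3 - <<'E'
from meas import *
s=grab("side","s7")
meas(s,0.015,.055,.044,.12,(95,130)," blue")
crop(s,180,370,180,384,2.9,"a7s")
plan(seat("blue")+.003*N+.031*U,Rrack)
E
```

```text
blue coloured 1003 n [0.0327 0.0405 0.0418] y [-0.0787  0.0696] u [0.0449 0.0895]
 blue plane n at y=0,u=mid: 0.0406 slopes deg (y,u) [ 0.17 -0.66] 893 u ext [0.0444 0.0906] y [-0.0781  0.0702]
t 8.55 at [ 0.506  -0.317   0.0943] q [ 0.63  0.6  -0.23  2.23  1.54  0.11 -1.48] F [ 0.3  0.7 -1.5] gw 0.0099
shift [-0.0039 -0.0011  0.0189] turn [ 0.    -0.003 -0.001] | rows 0.3
```

View pics/a7s.png

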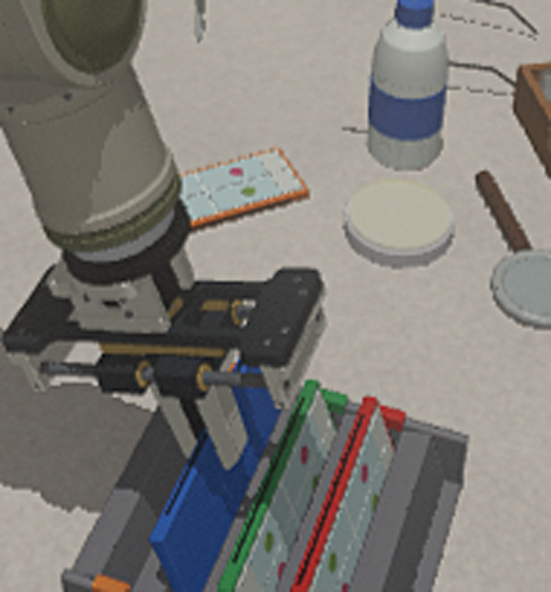

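Request:
{"method": "carry_out", "body": {"commands": [[[0, 0, 0.008, 0, 0, 0, 1], [0, 0, 0.014, 0, 0, 0, 1], [0, 0, 0.017, 0, 0, 0, 1], [0, 0, 0.018, 0, 0, 0, 1]]]}}

```text
time_s: 9.05
eef_pos: [0.5108, -0.3194, 0.0774]
eef_rot: [0.131, 0.83, 0.535, 0.086]
wrist_force: [-2.6, 1.3, 7.5]
gripper_width: 0.0098
```

Request:
{"method": "carry_out", "body": {"commands": [[[0, 0, 0.001, 0, 0, 0, 1], [0, 0, 0.001, 0, 0, 0, 1]]]}}

```text
time_s: 9.3
eef_pos: [0.5108, -0.3194, 0.0773]
eef_rot: [0.131, 0.83, 0.535, 0.086]
wrist_force: [-5.1, 1.9, 12.8]
gripper_width: 0.0096
```

```bash
python3 - <<'E'
from meas import *
s=grab("side","s8")
meas(s,0.015,.055,.044,.12,(95,130)," blue")
meas(s,.045,.085,.035,.065,(50,85)," green")
crop(s,180,370,180,384,2.9,"a8s")
plan(seat("blue")+.003*N+.031*U,Rrack)
E
```

```text
blue coloured 607 n [0.0316 0.04   0.0417] y [-0.0784  0.0665] u [0.0444 0.0716]
 blue plane n at y=0,u=mid: 0.0403 slopes deg (y,u) [ 0.29 -2.14] 499 u ext [0.0441 0.073 ] y [-0.078   0.0645]
 green coloured 242 n [0.0655 0.0712 0.0749] y [-0.08    0.0645] u [0.0529 0.0575]
 green plane n at y=0,u=mid: 0.0746 slopes deg (y,u) [-0.   -6.11] 567 u ext [0.0353 0.0575] y [-0.0774  0.0801]
t 9.35 at [ 0.5108 -0.3195  0.0772] q [ 0.7   0.65 -0.32  2.22  1.7   0.18 -1.63] F [-4.7  3.6 12.9] gw 0.0098
shift [-0.0036 -0.001   0.0011] turn [ 0.001 -0.003 -0.001] | rows 0.1
```

View pics/a8s.png

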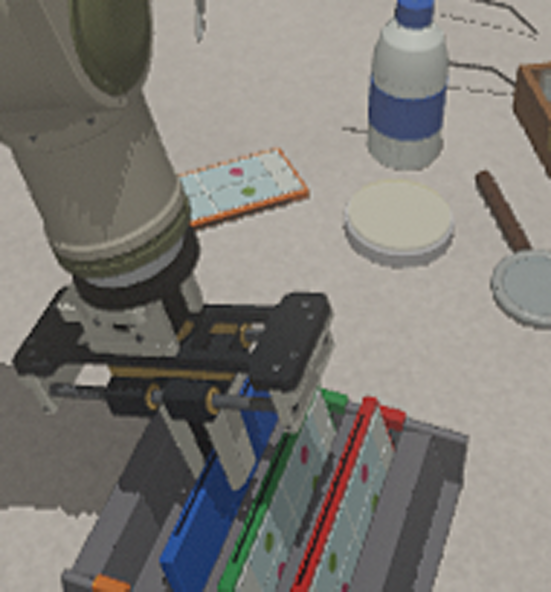

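Request:
{"method": "carry_out", "body": {"commands": [[[0, 0, -0.001, 0, 0, 0, 0.83], [0, 0, -0.001, 0, 0, 0, 0.83], [0, 0, -0.001, 0, 0, 0, 0.83]]]}}

```text
time_s: 9.72
eef_pos: [0.5113, -0.3196, 0.0778]
eef_rot: [0.131, 0.83, 0.535, 0.087]
wrist_force: [-1.5, 0.3, 9.2]
gripper_width: 0.016
```

Request:
{"method": "carry_out", "body": {"commands": [[[0, 0, -0.007, 0, 0, 0, 0.83], [0, 0, -0.02, 0, 0, 0, 0.83], [0, 0, -0.05, 0, 0, 0, 0.83], [0, 0, -0.1, 0, 0, 0, 0.83], [0, 0, -0.15, 0, 0, 0, 0.83]]]}}

```text
time_s: 10.35
eef_pos: [0.4678, -0.2995, 0.2206]
eef_rot: [0.129, 0.83, 0.536, 0.086]
wrist_force: [0.1, -1.1, 1.5]
gripper_width: 0.0162
```

```bash
python3 - <<'E'
from meas import *
s=grab("side","s9")
meas(s,0.015,.055,.044,.12,(95,130)," blue")
meas(s,.045,.085,.035,.065,(50,85)," green")
crop(s,180,370,180,384,2.9,"a9s")
plan(seat("blue")+.003*N+.031*U,Rrack)
E
```

```text
blue coloured 950 n [0.0267 0.0353 0.0377] y [-0.0783  0.091 ] u [0.0446 0.0696]
 blue plane n at y=0,u=mid: 0.0352 slopes deg (y,u) [-0.16 -7.45] 814 u ext [0.0444 0.0701] y [-0.0778  0.0903]
 green coloured 319 n [0.0654 0.0711 0.0746] y [-0.0795  0.0848] u [0.0528 0.0577]
 green plane n at y=0,u=mid: 0.0743 slopes deg (y,u) [-0.24 -7.59] 628 u ext [0.0352 0.0578] y [-0.0763  0.0827]
t 10.4 at [ 0.4675 -0.2996  0.2259] q [ 1.04  0.41 -0.74  2.19  0.76  0.42 -0.71] F [-0.7  1.2  3.4] gw 0.0155
shift [-0.0043 -0.002   0.1572] turn [ 0.002 -0.003 -0.   ] | rows 2.5
```

View pics/a9s.png

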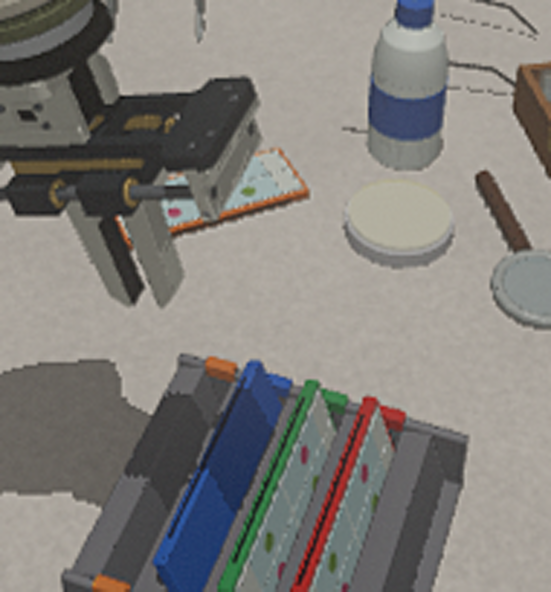

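Blue is down in its groove and let go: its top edge at u=0.070 matches the expected 0.0699, and it leans on the lower wall. Next is orange. I grip it across its width, set it on the easel and regrip it by its top edge.

```bash
cat >> g.py <<'E'
a_o=np.radians(109.5);Ror=fr(np.array([np.cos(a_o),np.sin(a_o),0]),-Z);cO=np.array([.5155,.003,.005])
Rpl=fr(e_e,-n_e)
E
python3 - <<'E'
from g import *
plan([.5,-.15,.25],mid(Rrack,Ror,.4))
plan([.5,-.15,.25],Ror)
E
```

```text
t 10.4 at [ 0.4675 -0.2996  0.2259] q [ 1.04  0.41 -0.74  2.19  0.76  0.42 -0.71] F [-0.7  1.2  3.4] gw 0.0155
shift [ 0.1498 -0.0229 -0.0324] turn [ 0.066  0.145 -0.925] | rows 5.0
t 10.4 at [ 0.4675 -0.2996  0.2259] q [ 1.04  0.41 -0.74  2.19  0.76  0.42 -0.71] F [-0.7  1.2  3.4] gw 0.0155
shift [ 0.1498 -0.0229 -0.0324] turn [ 0.161  0.367 -2.311] | rows 12.6
```

Request:
{"method": "carry_out", "body": {"commands": [[[0.15, -0.023, -0.033, 0.066, 0.145, -0.925, 0], [0.15, -0.023, -0.033, 0.066, 0.145, -0.925, 0], [0.15, -0.023, -0.033, 0.066, 0.145, -0.925, 0], [0.15, -0.023, -0.033, 0.066, 0.145, -0.925, 0], [0.15, -0.023, -0.033, 0.066, 0.145, -0.925, 0]]]}}

```text
time_s: 11.02
eef_pos: [0.5007, -0.1504, 0.2446]
eef_rot: [0.091, 0.497, 0.861, 0.06]
wrist_force: [0.3, 0.2, -0.0]
gripper_width: 0.061
```

```bash
python3 - <<'E'
from g import *
plan(cO+[0,0,.16],mid(Rrack,Ror,.75))
E
```

```text
t 11.03 at [ 0.5007 -0.1504  0.2446] q [ 1.04  0.5  -1.14  2.15  0.74  0.67 -0.04] F [ 0.3  0.2 -0. ] gw 0.061
shift [0.1335 0.0736 0.0828] turn [ 0.054  0.124 -0.804] | rows 4.4
```

Request:
{"method": "carry_out", "body": {"commands": [[[0.1335, 0.0736, 0.0828, 0.054, 0.124, -0.804, 0], [0.1335, 0.0736, 0.0828, 0.054, 0.124, -0.804, 0], [0.1335, 0.0736, 0.0828, 0.054, 0.124, -0.804, 0], [0.1335, 0.0736, 0.0828, 0.054, 0.124, -0.804, 0], [0.1335, 0.0736, 0.0828, 0.054, 0.124, -0.804, 0]]]}}

```text
time_s: 11.65
eef_pos: [0.5166, 0.0036, 0.1644]
eef_rot: [0.041, 0.119, 0.992, 0.027]
wrist_force: [-0.4, 1.0, 0.4]
gripper_width: 0.0929
```

```bash
python3 - <<'E'
from g import *
plan(cO+[0,0,.12],Ror)
E
```

```text
t 11.65 at [0.5166 0.0036 0.1644] q [ 0.67  0.7  -1.16  2.16  0.95  0.8   0.24] F [-0.4  1.   0.4] gw 0.0929
shift [ 0.0039 -0.0033  0.039 ] turn [ 0.041  0.091 -0.58 ] | rows 3.1
```

Request:
{"method": "carry_out", "body": {"commands": [[[0.004, -0.003, 0.039, 0.041, 0.091, -0.58, 0], [0.004, -0.003, 0.039, 0.041, 0.091, -0.58, 0], [0.004, -0.003, 0.039, 0.041, 0.091, -0.58, 0], [0.004, -0.003, 0.039, 0.041, 0.091, -0.58, 0], [0.004, -0.003, 0.039, 0.041, 0.091, -0.58, 0]]]}}

```text
time_s: 12.28
eef_pos: [0.5155, 0.0022, 0.1256]
eef_rot: [0.001, -0.165, 0.986, -0.001]
wrist_force: [0.1, 0.3, 0.3]
gripper_width: 0.093
```

```bash
python3 - <<'E'
from g import *
s=grab("side","s10");crop(s,170,390,150,300,3,"a10")
plan(cO+[0,0,.0195],Ror)
E
```

```text
t 12.32 at [0.5155 0.0021 0.1257] q [ 0.64  0.83 -1.2   2.13  1.02  0.95  0.74] F [-0.3  0.1 -0.9] gw 0.0927
shift [-1.000e-04  1.100e-03  1.012e-01] turn [-0.002  0.002 -0.009] | rows 1.6
```

View pics/a10.png

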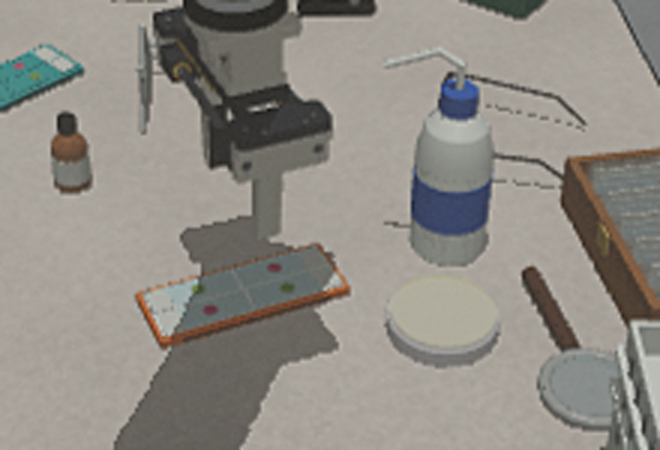

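The front finger (crop 268,235) is over the middle of the orange case (242,293), and the Petri dish (441,318) is clear of it. I'm descending.

Request:
{"method": "carry_out", "body": {"commands": [[[0, 0.001, 0.05, 0, 0, -0.009, 0], [0, 0.001, 0.085, 0, 0, -0.009, 0], [0, 0.001, 0.1, 0, 0, -0.009, 0], [0, 0.001, 0.101, 0, 0, -0.009, 0], [0, 0.001, 0.101, 0, 0, -0.009, 0]]]}}

```text
time_s: 12.95
eef_pos: [0.5158, 0.0031, 0.0254]
eef_rot: [0.001, -0.171, 0.985, -0.001]
wrist_force: [-0.5, -0.2, 0.6]
gripper_width: 0.0928
```

Request:
{"method": "carry_out", "body": {"commands": [[[0, 0, 0, 0, 0, 0, 0.5], [0, 0, 0, 0, 0, 0, 0.5], [0, 0, 0, 0, 0, 0, 0.5], [0, 0, 0, 0, 0, 0, 0.5], [0, 0, 0, 0, 0, 0, 0.5]]], "newtons": 25}}

```text
time_s: 13.58
eef_pos: [0.5157, 0.003, 0.0249]
eef_rot: [0.001, -0.171, 0.985, -0.001]
wrist_force: [-0.1, -0.8, 5.1]
gripper_width: 0.0635
```

```bash
python3 - <<'E'
from g import *
s=grab("side","s11");crop(s,170,390,150,300,3,"a11")
plan(cO+[0,0,.25],Ror)
E
```

```text
t 13.62 at [0.5157 0.003  0.0249] q [ 0.55  0.96 -1.05  2.18  1.26  0.85  0.56] F [-0.6 -0.5  4.9] gw 0.0634
shift [-2.000e-04 -4.000e-04 -2.301e-01] turn [-0.002  0.002  0.003] | rows 3.7
```

View pics/a11.png

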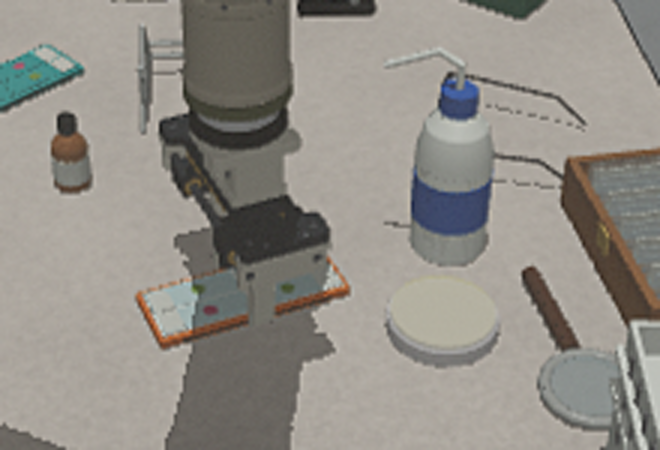

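Request:
{"method": "carry_out", "body": {"commands": [[[0, 0, -0.02, 0, 0, 0, 0.5], [0, 0, -0.06, 0, 0, 0, 0.5], [0, 0, -0.12, 0, 0, 0, 0.5], [0, 0, -0.18, 0, 0, 0, 0.5], [0, 0, -0.18, 0, 0, 0, 0.5]]]}}

```text
time_s: 14.25
eef_pos: [0.5168, 0.004, 0.2084]
eef_rot: [0.004, -0.171, 0.985, -0.001]
wrist_force: [-0.3, -0.9, -2.6]
gripper_width: 0.0635
```

```bash
python3 - <<'E'
from g import *
s=grab("side","s12");crop(s,130,390,100,300,2.5,"a12")
plan(cE+.0195*n_e+.13*n_e+.02*e_e,Rpl)
E
```

```text
t 14.3 at [0.5158 0.003  0.206 ] q [ 0.69  0.7  -1.26  2.07  0.82  1.    0.92] F [ 0.6 -0.1 -2.8] gw 0.0632
shift [-0.0335  0.195   0.0195] turn [-0.83  -0.155  0.359] | rows 4.9
```

View pics/a12.png

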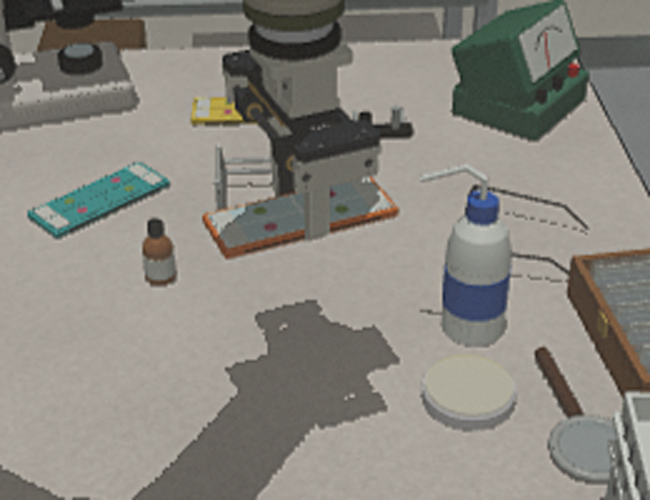

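Request:
{"method": "carry_out", "body": {"commands": [[[-0.0335, 0.195, 0.0195, -0.83, -0.155, 0.359, 0.5], [-0.0335, 0.195, 0.0195, -0.83, -0.155, 0.359, 0.5], [-0.0335, 0.195, 0.0195, -0.83, -0.155, 0.359, 0.5], [-0.0335, 0.195, 0.0195, -0.83, -0.155, 0.359, 0.5], [-0.0335, 0.195, 0.0195, -0.83, -0.155, 0.359, 0.5]]]}}

```text
time_s: 14.92
eef_pos: [0.4796, 0.1989, 0.1835]
eef_rot: [0.004, 0.017, 0.912, 0.409]
wrist_force: [-0.4, 1.0, -1.7]
gripper_width: 0.0634
```

Request:
{"method": "carry_out", "body": {"commands": [[[0, 0, 0, 0, 0, 0, 0.5], [0, 0, 0, 0, 0, 0, 0.5]]]}}

```text
time_s: 15.18
eef_pos: [0.4808, 0.1984, 0.1847]
eef_rot: [0.005, 0.016, 0.914, 0.406]
wrist_force: [0.4, -0.0, -1.1]
gripper_width: 0.0636
```

```bash
python3 - <<'E'
from g import *
s=grab("side","s13");crop(s,130,390,60,260,2.5,"a13")
t=grab("top","t13");crop(t,100,300,120,300,3,"a13t")
plan(cE+.0195*n_e+.13*n_e+.02*e_e,Rpl)
E
```

```text
t 15.28 at [0.4812 0.1989 0.1856] q [ 0.74  0.95 -1.29  2.25  0.4   0.25  0.94] F [-1.2  1.  -0.5] gw 0.0631
shift [-0.0008 -0.0005 -0.001 ] turn [-0.001 -0.003  0.002] | rows 0.0
```

View pics/a13.png

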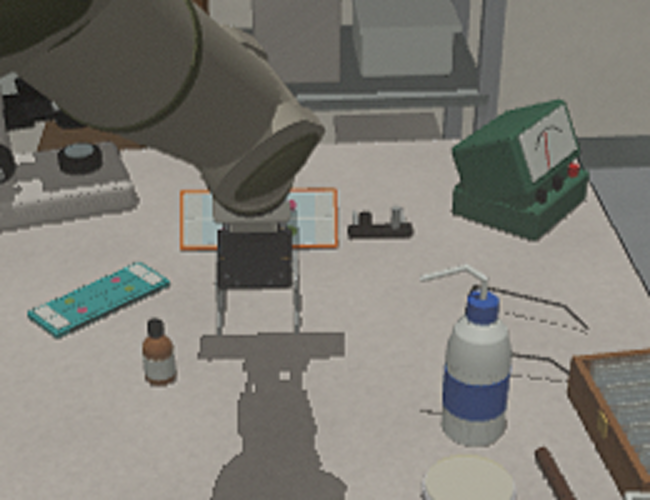

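View pics/a13t.png

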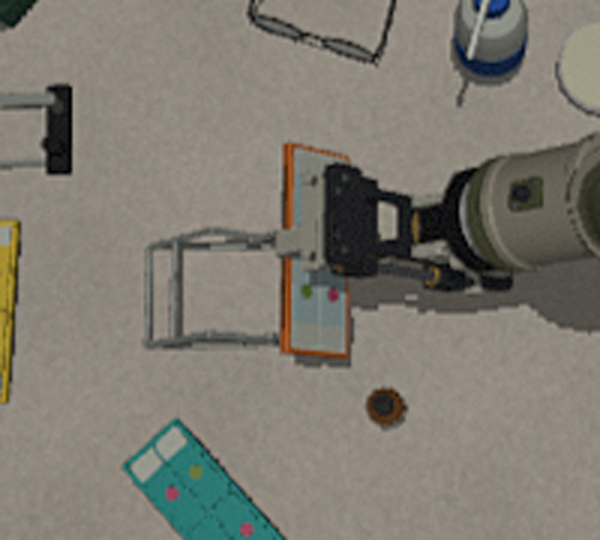

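Request:
{"method": "carry_out", "body": {"commands": [[[-0.001, 0, 0.04, 0, 0, 0, 0.5], [-0.001, 0, 0.08, 0, 0, 0, 0.5], [-0.001, 0, 0.11, 0, 0, 0, 0.5], [-0.001, 0, 0.125, 0, 0, 0, 0.5], [-0.001, 0, 0.125, 0, 0, 0, 0.5]]]}}

```text
time_s: 15.9
eef_pos: [0.482, 0.2771, 0.1083]
eef_rot: [0.002, 0.012, 0.917, 0.399]
wrist_force: [-0.0, 0.2, -1.4]
gripper_width: 0.0637
```

```bash
python3 - <<'E'
from g import *
s=grab("side","s14");crop(s,130,390,60,260,2.5,"a14")
plan(cE+.0195*n_e+.003*n_e+.003*e_e,Rpl)
E
```

```text
t 15.95 at [0.4823 0.2787 0.1074] q [ 0.53  1.1  -1.22  2.26  1.55  0.2  -0.2 ] F [ 1.1  1.1 -2.9] gw 0.0632
shift [-0.0028 -0.0125  0.0145] turn [-0.016 -0.014  0.005] | rows 0.3
```

View pics/a14.png

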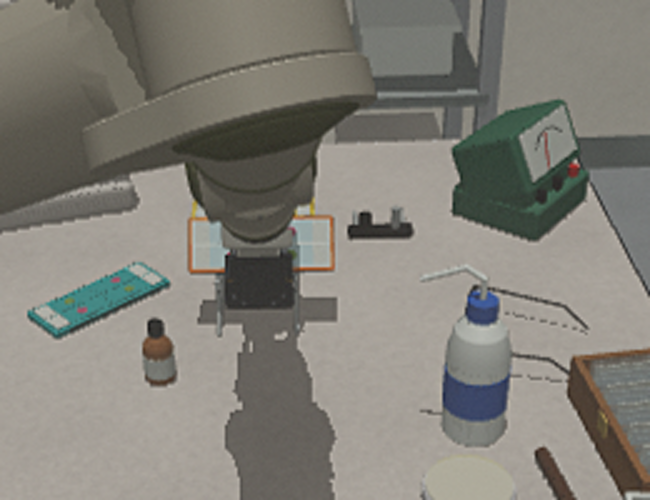

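Request:
{"method": "carry_out", "body": {"commands": [[[-0.0028, 0.004, 0.0145, -0.016, -0.014, 0.005, 0.5], [-0.0028, 0.004, 0.0145, -0.016, -0.014, 0.005, 0.5], [-0.0028, 0, 0.0145, -0.016, -0.014, 0.005, 0.5]]]}}

```text
time_s: 16.32
eef_pos: [0.4842, 0.2865, 0.0985]
eef_rot: [0.006, 0.017, 0.914, 0.406]
wrist_force: [0.3, -0.3, -2.2]
gripper_width: 0.0638
```

```bash
python3 - <<'E'
from g import *
t=grab("top","t15")
plan(cE+.0195*n_e+.003*n_e+.003*e_e,Rpl)
P=pts(t).reshape(-1,3);P=P[(abs(P[:,0]-.485)<.15)&(abs(P[:,1]-.3)<.1)&(P[:,2]>.03)&(P[:,2]<.14)]-cE
n=P@n_e;e=P@e_e;xx=P[:,0]
m=(abs(n)<.03)&(abs(e)<.07)&(abs(abs(xx)-.065)<.018)
print(m.sum(),"face n",np.percentile(n[m],[5,50,95]),"e",np.percentile(e[m],[1,99]),"x",np.percentile(xx[abs(n)<.012],[1,99]))
for sgn in(1,-1):
    k=m&(xx*sgn>0);print(sgn,np.median(n[k]),np.percentile(e[k],[2,98]))
E
```

```text
t 16.38 at [0.4842 0.2856 0.0977] q [ 0.52  1.13 -1.22  2.27  1.75  0.21 -0.39] F [-0.5 -1.  -1.9] gw 0.0635
shift [-0.001  -0.0102  0.0028] turn [-0.001 -0.002 -0.003] | rows 0.2
500 face n [0.00452504 0.01135771 0.01512914] e [-0.03898788  0.04853421] x [-0.08555532  0.07943835]
1 0.010482398588714411 [-0.01603327  0.0482593 ]
-1 0.011956088601078146 [-0.03452216  0.04743799]
```

Request:
{"method": "carry_out", "body": {"commands": [[[-0.001, -0.004, 0.003, 0, 0, 0, 0.5], [-0.001, -0.009, 0.003, 0, 0, 0, 0.5], [-0.001, -0.012, 0.003, 0, 0, 0, 0.5], [-0.001, -0.012, 0.003, 0, 0, 0, 0.5]]]}}

```text
time_s: 16.88
eef_pos: [0.4848, 0.2805, 0.0867]
eef_rot: [0.005, 0.018, 0.913, 0.407]
wrist_force: [0.4, -0.4, -2.0]
gripper_width: 0.0635
```

```bash
python3 - <<'E'
from g import *
t=grab("side","s16");crop(t,170,310,120,220,4.5,"a16")
plan(cE+.0195*n_e,Rpl)
E
```

```text
t 16.93 at [0.4848 0.2807 0.0869] q [ 0.53  1.16 -1.22  2.27  1.78  0.22 -0.39] F [-0.4 -0.3 -1.2] gw 0.0635
shift [-0.0002 -0.0019  0.0022] turn [ 0.001 -0.003 -0.004] | rows 0.0
```

View pics/a16.png

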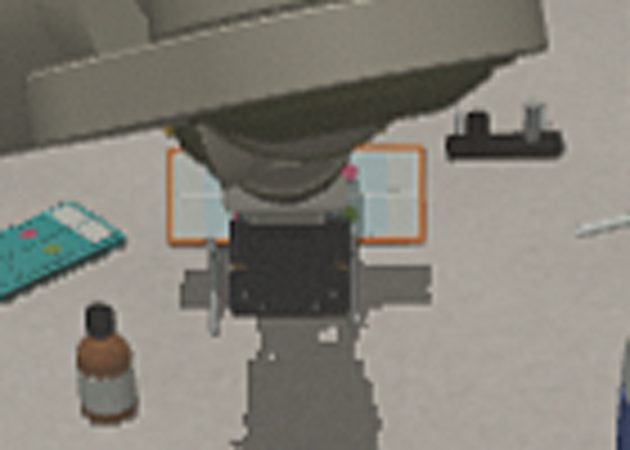

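Request:
{"method": "carry_out", "body": {"commands": [[[0, -0.002, 0.0015, 0, 0, 0, 0.5], [0, -0.002, 0.0015, 0, 0, 0, 0.5]]]}}

```text
time_s: 17.18
eef_pos: [0.4848, 0.2812, 0.0851]
eef_rot: [0.006, 0.017, 0.913, 0.408]
wrist_force: [0.5, 1.7, 1.5]
gripper_width: 0.0636
```

Request:
{"method": "carry_out", "body": {"commands": [[[0, 0, 0, 0, 0, 0, 0.15], [0, 0, 0, 0, 0, 0, 0.15], [0, 0, 0, 0, 0, 0, 0.15]]]}}

```text
time_s: 17.55
eef_pos: [0.4847, 0.2804, 0.0843]
eef_rot: [0.005, 0.018, 0.913, 0.407]
wrist_force: [-0.8, -0.0, -0.4]
gripper_width: 0.0788
```

Request:
{"method": "carry_out", "body": {"commands": [[[0, 0, -0.005, 0, 0, 0, 0.15], [0, 0, -0.02, 0, 0, 0, 0.15], [0, 0, -0.06, 0, 0, 0, 0.15], [0, 0, -0.11, 0, 0, 0, 0.15], [0, 0, -0.16, 0, 0, 0, 0.15]]]}}

```text
time_s: 18.18
eef_pos: [0.4868, 0.2023, 0.1446]
eef_rot: [0.008, 0.021, 0.917, 0.397]
wrist_force: [0.3, -0.9, -0.1]
gripper_width: 0.0793
```

```bash
cat > easel.py <<'E'
from g import *
def fit(c,tag,cols=((3,16),)):
    P=pts(c).reshape(-1,3);P=P[(abs(P[:,0]-.485)<.11)&(abs(P[:,1]-.3)<.08)&(P[:,2]>.045)&(P[:,2]<.125)]-cE
    n=P@n_e;e=P@e_e;xx=P[:,0]
    m=(n>-.006)&(n<.014)
    k=np.polyfit(xx[m],n[m],1),np.polyfit(e[m],n[m],1)
    print(tag,m.sum(),"face n med",np.median(n[m]).round(4),"tilt deg x,e",np.degrees(k[0][0]).round(1),np.degrees(k[1][0]).round(1),"e ext",np.percentile(e[m],[1,99]).round(4),"x ext",(np.percentile(xx[m],[.5,99.5])+cE[0]).round(4))
E
python3 - <<'E'
from easel import *
t=grab("top","t17");s=grab("side","s17");crop(s,130,390,60,260,2.5,"a17");
fit(load("pics/top0.npz"),"blue top0");fit(load("pics/side0.npz"),"blue side0")
fit(t,"orange top");fit(s,"orange side")
plan(cE+.12*e_e+.05*n_e,Reasel)
E
```

```text
blue top0 1379 face n med 0.0059 tilt deg x,e -0.2 -1.7 e ext [-0.0298  0.0351] x ext [0.4014 0.5653]
blue side0 1266 face n med 0.0041 tilt deg x,e -0.2 0.2 e ext [-0.0321  0.0316] x ext [0.4053 0.5706]
orange top 1384 face n med 0.0059 tilt deg x,e -0.3 -1.8 e ext [-0.0307  0.035 ] x ext [0.4006 0.5651]
orange side 627 face n med 0.004 tilt deg x,e -0.3 0.2 e ext [-0.0319  0.0305] x ext [0.4049 0.5701]
t 18.27 at [0.4876 0.2012 0.1449] q [ 0.71  1.04 -1.27  2.26  0.84  0.24  0.53] F [ 0.1 -0.3 -0. ] gw 0.0792
shift [0.0072 0.1295 0.0667] turn [ 1.549  0.    -0.013] | rows 8.3
```

View pics/a17.png

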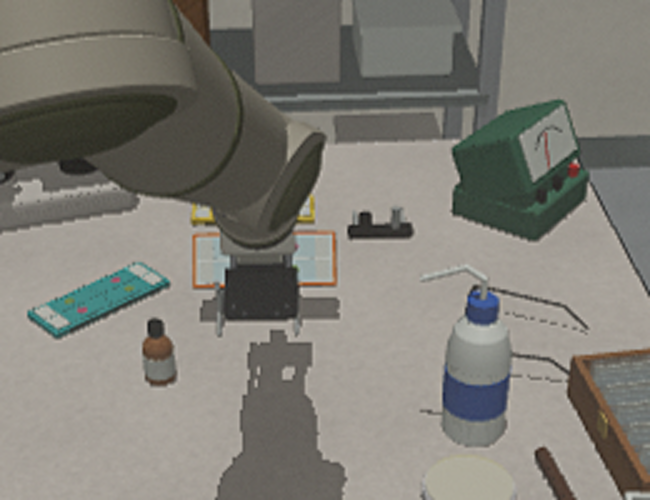

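Orange rests on the easel exactly as blue did: in both views its face offset and extents agree within 1 mm. Now I regrip it from above.

```bash
python3 - <<'E'
from g import *
plan([.488,.2,.33],mid(Rpl,Reasel,.4))
E
```

```text
t 18.27 at [0.4876 0.2012 0.1449] q [ 0.71  1.04 -1.27  2.26  0.84  0.24  0.53] F [ 0.1 -0.3 -0. ] gw 0.0792
shift [-0.0004  0.1341 -0.1276] turn [ 0.607  0.005 -0.01 ] | rows 3.3
```

Request:
{"method": "carry_out", "body": {"commands": [[[0, 0.04, -0.04, 0, 0, 0, 0.3], [0, 0.08, -0.078, 0.18, 0, 0, 0.4], [0, 0.12, -0.115, 0.36, 0, 0, 0.4], [0, 0.134, -0.128, 0.54, 0, -0.01, 0.4], [0, 0.134, -0.128, 0.61, 0, -0.01, 0.4]]]}}

```text
time_s: 18.9
eef_pos: [0.4888, 0.204, 0.3344]
eef_rot: [0.011, 0.017, 0.995, 0.1]
wrist_force: [0.5, -0.4, -1.0]
gripper_width: 0.0558
```

```bash
python3 - <<'E'
from g import *
plan(cE+.15*e_e+[0,0,.04],Reasel)
E
```

```text
t 18.9 at [0.4888 0.204  0.3344] q [ 0.44  0.42 -1.14  1.95  0.3   0.88  0.72] F [ 0.5 -0.4 -1. ] gw 0.0558
shift [0.0086 0.1654 0.1479] turn [ 0.935  0.018 -0.004] | rows 5.0
```

Request:
{"method": "carry_out", "body": {"commands": [[[0.002, 0.06, 0.0, 0.18, 0, 0, 0.4], [0.004, 0.11, 0.04, 0.37, 0, 0, 0.4], [0.006, 0.14, 0.08, 0.55, 0.01, 0, 0.4], [0.008, 0.165, 0.12, 0.74, 0.015, 0, 0.4], [0.0086, 0.165, 0.148, 0.93, 0.018, -0.004, 0.4]]]}}

```text
time_s: 19.52
eef_pos: [0.4882, 0.3961, 0.2184]
eef_rot: [-0.006, 0.019, 0.967, -0.254]
wrist_force: [1.7, -0.9, 0.9]
gripper_width: 0.056
```

```bash
python3 - <<'E'
from g import *
plan(cE+.12*e_e,Reasel)
E
```

```text
t 19.52 at [0.4882 0.3961 0.2184] q [-0.5   0.78 -0.73  1.58  0.65  1.52  0.11] F [ 1.7 -0.9  0.9] gw 0.056
shift [-0.0012  0.0109  0.0607] turn [ 0.22  -0.003 -0.   ] | rows 1.2
```

Request:
{"method": "carry_out", "body": {"commands": [[[-0.001, 0.005, 0.02, 0.18, -0.003, 0, 0.4], [-0.001, 0.011, 0.05, 0.22, -0.003, 0, 0.4], [-0.001, 0.011, 0.06, 0.22, -0.003, 0, 0.4], [-0.001, 0.011, 0.06, 0.22, -0.003, 0, 0.4]]]}}

```text
time_s: 20.02
eef_pos: [0.486, 0.3733, 0.1606]
eef_rot: [-0.011, 0.015, 0.934, -0.356]
wrist_force: [0.4, -0.1, 0.3]
gripper_width: 0.0559
```

```bash
python3 - <<'E'
from g import *
s=grab("side","s18");crop(s,130,330,60,240,3,"a18")
plan(cE+.031*e_e,Reasel)
E
```

```text
t 20.07 at [0.4861 0.3736 0.1616] q [-0.58  0.9  -0.65  1.57  0.69  1.62  0.06] F [ 0.3  0.1 -0. ] gw 0.0559
shift [-0.0029  0.0021  0.0885] turn [ 0.005 -0.007  0.007] | rows 1.4
```

View pics/a18.png

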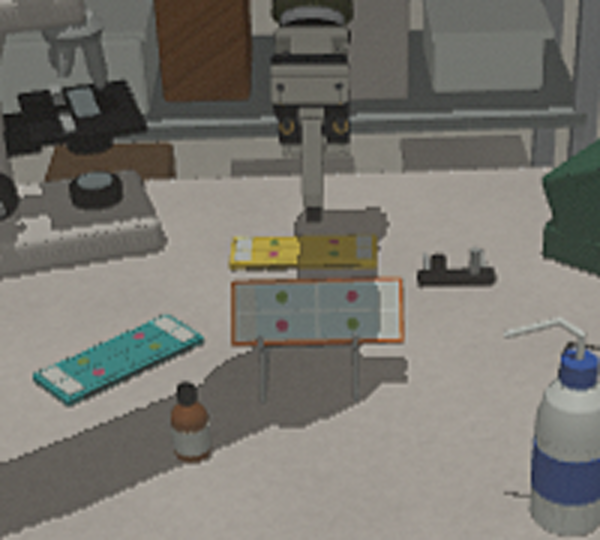

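The view is the same as it was for blue: orange case at crop 232-404, finger at 313. I'll use the same approach.

Request:
{"method": "carry_out", "body": {"commands": [[[-0.003, 0.001, 0.045, 0.005, -0.007, 0.007, 0.4], [-0.003, 0.001, 0.07, 0.005, -0.007, 0.007, 0.4], [-0.003, 0.001, 0.0885, 0.005, -0.007, 0.007, 0.4], [-0.003, 0.001, 0.0885, 0.005, -0.007, 0.007, 0.7], [-0.003, 0.001, 0.0885, 0.005, -0.007, 0.007, 0.75]]], "newtons": 8}}

```text
time_s: 20.7
eef_pos: [0.4855, 0.3166, 0.0948]
eef_rot: [-0.008, 0.016, 0.934, -0.358]
wrist_force: [0.1, 0.6, 1.6]
gripper_width: 0.0402
```

```bash
python3 - <<'E'
from g import *
s=grab("side","s19");crop(s,130,330,60,240,3,"a19")
plan(cE+.031*e_e,Reasel)
E
```

```text
t 20.75 at [0.4853 0.3167 0.0947] q [-0.53  0.94 -0.62  1.71  0.75  1.49 -0.  ] F [ 0.8  0.7 -0.2] gw 0.0362
shift [-0.0009  0.0001  0.0008] turn [ 0.    -0.001  0.002] | rows 0.0
```

View pics/a19.png

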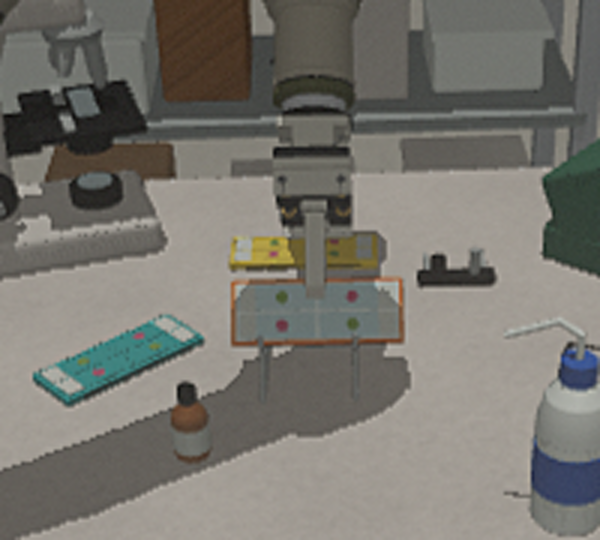

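Request:
{"method": "carry_out", "body": {"commands": [[[-0.003, 0, 0.0008, 0, 0, 0, 0.8], [-0.003, 0, 0.0008, 0, 0, 0, 1], [-0.003, 0, 0.0008, 0, 0, 0, 1], [-0.003, 0, 0.0008, 0, 0, 0, 1], [-0.003, 0, 0.0008, 0, 0, 0, 1]]], "newtons": 8}}

```text
time_s: 21.38
eef_pos: [0.4881, 0.3151, 0.0932]
eef_rot: [-0.008, 0.016, 0.933, -0.359]
wrist_force: [0.8, 1.4, 0.5]
gripper_width: 0.0099
```

Request:
{"method": "carry_out", "body": {"commands": [[[0, 0, 0, 0, 0, 0, 1], [0, 0, 0, 0, 0, 0, 1], [0, 0, 0, 0, 0, 0, 1]]], "newtons": 30}}

```text
time_s: 21.75
eef_pos: [0.4881, 0.3151, 0.0932]
eef_rot: [-0.008, 0.016, 0.933, -0.359]
wrist_force: [-0.0, 2.6, 0.9]
gripper_width: 0.0098
```

Request:
{"method": "carry_out", "body": {"commands": [[[0, -0.003, -0.006, 0, 0, 0, 1], [0, -0.004, -0.03, 0, 0, 0, 1], [0, -0.004, -0.07, 0, 0, 0, 1], [0, -0.004, -0.11, 0, 0, 0, 1], [0, -0.004, -0.11, 0, 0, 0, 1]]]}}

```text
time_s: 22.38
eef_pos: [0.4902, 0.3896, 0.1804]
eef_rot: [-0.007, 0.015, 0.934, -0.356]
wrist_force: [-0.8, 0.4, -1.9]
gripper_width: 0.0099
```

```bash
python3 - <<'E'
from g import *
s=grab("side","s20");crop(s,130,330,60,240,3,"a20")
plan([.5,.3,.36],mid(Reasel,Rrack,.2))
plan([.5,.12,.36],mid(Reasel,Rrack,.45))
E
```

```text
t 22.43 at [0.4905 0.3875 0.1789] q [-0.6   0.89 -0.64  1.53  0.68  1.66  0.08] F [ 0.4 -0.1 -1.9] gw 0.0097
shift [-0.0121 -0.1858 -0.0765] turn [-0.135  0.083  0.399] | rows 3.2
t 22.43 at [0.4905 0.3875 0.1789] q [-0.6   0.89 -0.64  1.53  0.68  1.66  0.08] F [ 0.4 -0.1 -1.9] gw 0.0097
shift [-0.0183 -0.3196  0.0437] turn [-0.305  0.188  0.893] | rows 5.2
```

View pics/a20.png

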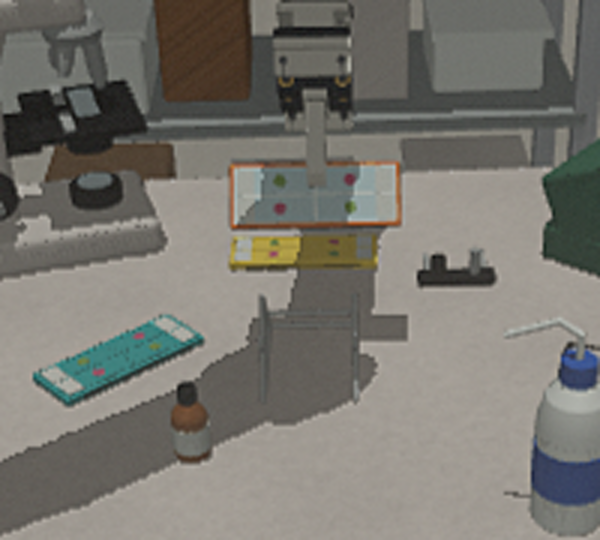

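The orange case is held square (crop 230-402, 163-228). I'll take it along the same route as blue.

Request:
{"method": "carry_out", "body": {"commands": [[[-0.005, -0.06, -0.025, -0.04, 0.03, 0.13, 1], [-0.008, -0.12, -0.05, -0.09, 0.06, 0.26, 1], [-0.012, -0.186, -0.075, -0.13, 0.08, 0.39, 1], [-0.016, -0.25, -0.015, -0.21, 0.13, 0.6, 1], [-0.018, -0.3, 0.03, -0.27, 0.17, 0.78, 1]]]}}

```text
time_s: 23.05
eef_pos: [0.5007, 0.1765, 0.3551]
eef_rot: [0.051, 0.381, 0.898, -0.216]
wrist_force: [0.6, -1.2, -0.8]
gripper_width: 0.0097
```

```bash
python3 - <<'E'
from g import *
plan([.49,-.1,.34],mid(Reasel,Rrack,.8))
E
```

```text
t 23.05 at [0.5007 0.1765 0.3551] q [-0.23  0.43 -0.57  1.75  0.48  1.44 -0.2 ] F [ 0.6 -1.2 -0.8] gw 0.0097
shift [-0.1715 -0.1728  0.1324] turn [-0.294  0.176  0.842] | rows 4.9
```

Request:
{"method": "carry_out", "body": {"commands": [[[-0.1715, -0.173, 0.132, -0.29, 0.175, 0.842, 1], [-0.1715, -0.173, 0.132, -0.29, 0.175, 0.842, 1], [-0.1715, -0.173, 0.132, -0.29, 0.175, 0.842, 1], [-0.1715, -0.173, 0.132, -0.29, 0.175, 0.842, 1], [-0.1715, -0.173, 0.132, -0.29, 0.175, 0.842, 1]]]}}

```text
time_s: 23.68
eef_pos: [0.4892, -0.1023, 0.34]
eef_rot: [0.11, 0.72, 0.685, -0.017]
wrist_force: [-0.3, -0.1, -1.9]
gripper_width: 0.0098
```

```bash
python3 - <<'E'
from g import *
plan(seat("orange")+.003*N+.17*U,Rrack)
E
```

```text
t 23.68 at [ 0.4892 -0.1023  0.34  ] q [ 0.27  0.17 -0.35  2.07  0.34  0.83 -0.34] F [-0.3 -0.1 -1.9] gw 0.0098
shift [-0.163  -0.0664  0.1556] turn [-0.142  0.09   0.391] | rows 3.8
```

Request:
{"method": "carry_out", "body": {"commands": [[[-0.163, -0.0664, 0.1556, -0.142, 0.09, 0.391, 1], [-0.163, -0.0664, 0.1556, -0.142, 0.09, 0.391, 1], [-0.163, -0.0664, 0.1556, -0.142, 0.09, 0.391, 1], [-0.163, -0.0664, 0.1556, -0.142, 0.09, 0.391, 1], [-0.163, -0.0664, 0.1556, -0.142, 0.09, 0.391, 1]]]}}

```text
time_s: 24.3
eef_pos: [0.4339, -0.2867, 0.206]
eef_rot: [0.129, 0.829, 0.538, 0.083]
wrist_force: [1.0, 1.2, -1.0]
gripper_width: 0.0096
```

Request:
{"method": "carry_out", "body": {"commands": [[[0, 0, 0, 0, 0, 0, 1], [0, 0, 0, 0, 0, 0, 1]]]}}

```text
time_s: 24.55
eef_pos: [0.4381, -0.2833, 0.2094]
eef_rot: [0.131, 0.826, 0.541, 0.086]
wrist_force: [0.3, -0.3, -1.8]
gripper_width: 0.0098
```

```bash
python3 - <<'E'
from meas import *
s=grab("side","s21")
meas(s,-0.03,.02,.11,.21,(3,17),"orange")
meas(s,0.015,.055,.044,.12,(95,130)," blue")
crop(s,150,370,180,384,2.7,"a21s")
plan(seat("orange")+.003*N+.031*U,Rrack)
E
```

```text
orange coloured 1393 n [0.0004 0.0043 0.006 ] y [-0.0733  0.0885] u [0.161  0.2086]
orange plane n at y=0,u=mid: 0.0043 slopes deg (y,u) [-0.65  0.2 ] 1369 u ext [0.1594 0.2092] y [-0.0726  0.0889]
 blue coloured 967 n [0.0267 0.0352 0.0375] y [-0.0781  0.0907] u [0.0444 0.0697]
 blue plane n at y=0,u=mid: 0.0353 slopes deg (y,u) [-0.17 -6.84] 796 u ext [0.0442 0.0698] y [-0.0776  0.0871]
t 24.6 at [ 0.4382 -0.2833  0.2094] q [ 0.65  0.33 -0.23  2.3   0.29  0.21 -0.23] F [ 0.  -0.5 -0.9] gw 0.01
shift [-0.0072 -0.003   0.1395] turn [ 0.001 -0.004  0.013] | rows 2.2
```

View pics/a21s.png

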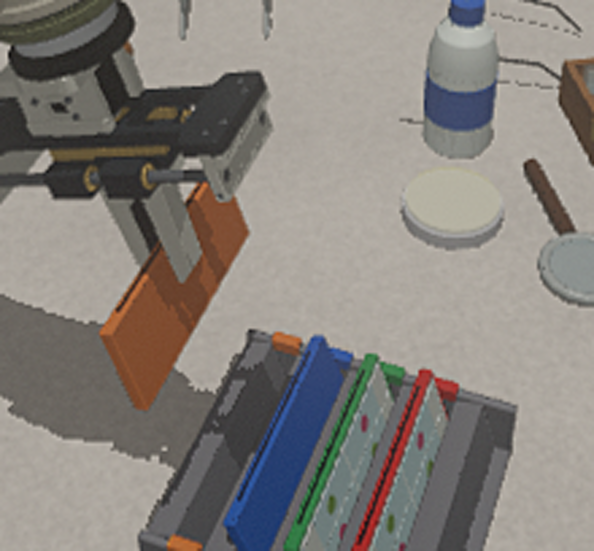

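Request:
{"method": "carry_out", "body": {"commands": [[[-0.007, -0.0022, 0.03, 0, 0, 0.012, 1], [-0.007, -0.0022, 0.06, 0, 0, 0.012, 1], [-0.007, -0.0022, 0.085, 0, 0, 0.012, 1], [-0.007, -0.0022, 0.085, 0, 0, 0.012, 1], [-0.007, -0.0022, 0.085, 0, 0, 0.012, 1]]]}}

```text
time_s: 25.22
eef_pos: [0.4572, -0.3, 0.1292]
eef_rot: [0.131, 0.829, 0.536, 0.086]
wrist_force: [-0.9, -0.6, -1.1]
gripper_width: 0.0093
```

```bash
python3 - <<'E'
from meas import *
r_=grab("top","t22");s=grab("side","s22")
meas(s,-0.03,.02,.07,.14,(3,17),"orange")
crop(s,150,370,180,384,2.7,"a22s")
plan(seat("orange")+.003*N+.031*U,Rrack)
E
```

```text
orange coloured 1586 n [-0.0049  0.0022  0.0037] y [-0.0801  0.0774] u [0.0754 0.1377]
orange plane n at y=0,u=mid: 0.0023 slopes deg (y,u) [ 0.09 -0.24] 1440 u ext [0.0741 0.1376] y [-0.0798  0.0794]
t 25.32 at [ 0.4569 -0.2999  0.1285] q [ 0.68  0.51 -0.26  2.32  1.43  0.11 -1.36] F [-0.1 -0.6 -1.5] gw 0.0094
shift [ 0.0007 -0.0004  0.0551] turn [-0.001 -0.002  0.002] | rows 0.9
```

View pics/a22s.png

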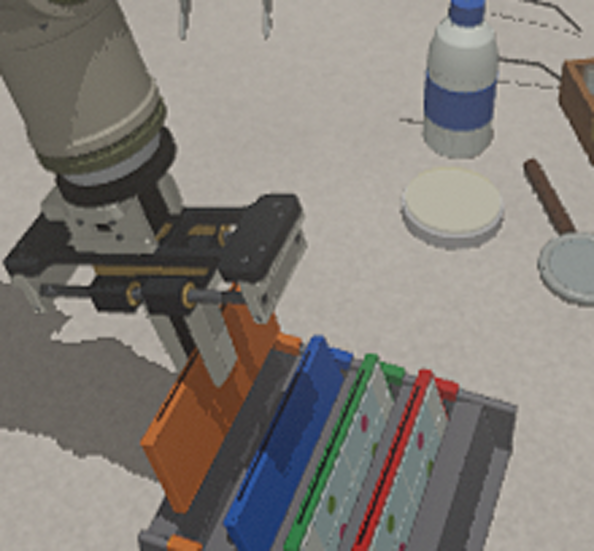

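Request:
{"method": "carry_out", "body": {"commands": [[[0.0005, 0, 0.01, 0, 0, 0, 1], [0.0005, 0, 0.02, 0, 0, 0, 1], [0.0005, 0, 0.03, 0, 0, 0, 1], [0.0005, 0, 0.036, 0, 0, 0, 1], [0.0005, 0, 0.036, 0, 0, 0, 1]]]}}

```text
time_s: 25.95
eef_pos: [0.4663, -0.3048, 0.0946]
eef_rot: [0.131, 0.83, 0.536, 0.085]
wrist_force: [-0.4, 0.3, -0.9]
gripper_width: 0.0096
```

```bash
python3 - <<'E'
from meas import *
s=grab("side","s23")
meas(s,-0.03,.02,.056,.14,(3,17),"orange")
crop(s,150,370,180,384,2.7,"a23s")
plan(seat("orange")+.003*N+.031*U,Rrack)
E
```

```text
orange coloured 1099 n [-0.0071  0.0011  0.0028] y [-0.0921  0.0557] u [0.0568 0.1035]
orange plane n at y=0,u=mid: 0.0014 slopes deg (y,u) [0.33 0.15] 941 u ext [0.0565 0.104 ] y [-0.0843  0.0559]
t 26.0 at [ 0.4662 -0.3048  0.0948] q [ 0.78  0.6  -0.41  2.31  1.79  0.22 -1.71] F [ 0.   0.3 -1. ] gw 0.0096
shift [ 0.0014 -0.0001  0.0199] turn [-0.001 -0.001 -0.001] | rows 0.3
```

View pics/a23s.png

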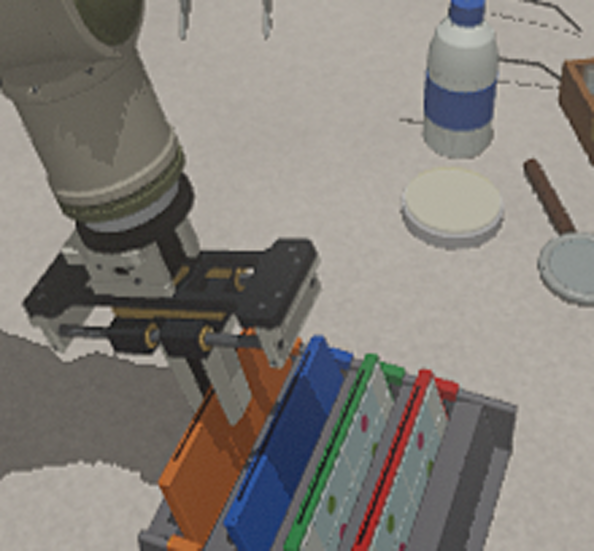

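Request:
{"method": "carry_out", "body": {"commands": [[[0.001, 0.0005, 0.008, 0, 0, 0, 1], [0.001, 0.0005, 0.014, 0, 0, 0, 1], [0.001, 0.0005, 0.017, 0, 0, 0, 1], [0.001, 0.0005, 0.0185, 0, 0, 0, 1]]]}}

```text
time_s: 26.5
eef_pos: [0.4722, -0.3064, 0.0771]
eef_rot: [0.131, 0.83, 0.535, 0.085]
wrist_force: [-7.1, 2.6, 18.1]
gripper_width: 0.0096
```

Request:
{"method": "carry_out", "body": {"commands": [[[0, 0, 0.001, 0, 0, 0, 1], [0, 0, 0.001, 0, 0, 0, 1]]]}}

```text
time_s: 26.75
eef_pos: [0.4722, -0.3064, 0.0771]
eef_rot: [0.131, 0.83, 0.536, 0.085]
wrist_force: [-6.9, 2.4, 16.6]
gripper_width: 0.0099
```

```bash
python3 - <<'E'
from meas import *
s=grab("side","s24")
meas(s,-0.03,.02,.056,.14,(3,17),"orange")
meas(s,0.015,.055,.044,.12,(95,130)," blue")
plan(seat("orange")+.003*N+.031*U,Rrack)
E
```

```text
orange coloured 688 n [-0.0093  0.0014  0.0033] y [-0.0924  0.0549] u [0.0566 0.0851]
orange plane n at y=0,u=mid: 0.0021 slopes deg (y,u) [0.5  2.61] 534 u ext [0.0564 0.1091] y [-0.089   0.0549]
 blue coloured 927 n [0.0275 0.0353 0.0377] y [-0.0784  0.0926] u [0.0445 0.0694]
 blue plane n at y=0,u=mid: 0.0346 slopes deg (y,u) [ -0.1  -13.55] 861 u ext [0.0443 0.117 ] y [-0.0781  0.0875]
t 26.8 at [ 0.4722 -0.3064  0.0771] q [ 0.81  0.65 -0.47  2.3   1.86  0.27 -1.78] F [-6.5  3.5 16.3] gw 0.01
shift [ 0.0004 -0.0004  0.0011] turn [-0.    -0.001 -0.001] | rows 0.0
```

Request:
{"method": "carry_out", "body": {"commands": [[[0, 0, -0.001, 0, 0, 0, 0.83], [0, 0, -0.001, 0, 0, 0, 0.83], [0, 0, -0.001, 0, 0, 0, 0.83]]]}}

```text
time_s: 27.18
eef_pos: [0.4729, -0.3068, 0.0777]
eef_rot: [0.131, 0.83, 0.535, 0.085]
wrist_force: [-0.9, -0.2, 9.5]
gripper_width: 0.016
```

Request:
{"method": "carry_out", "body": {"commands": [[[0, 0, -0.007, 0, 0, 0, 0.83], [0, 0, -0.02, 0, 0, 0, 0.83], [0, 0, -0.05, 0, 0, 0, 0.83], [0, 0, -0.1, 0, 0, 0, 0.83], [0, 0, -0.15, 0, 0, 0, 0.83]]]}}

```text
time_s: 27.8
eef_pos: [0.4428, -0.2981, 0.1856]
eef_rot: [0.137, 0.831, 0.533, 0.084]
wrist_force: [-0.4, -1.0, -0.5]
gripper_width: 0.0158
```

Request:
{"method": "carry_out", "body": {"commands": [[[0.06, 0, -0.02, 0, 0, 0, 0.83], [0.12, 0, -0.04, 0, 0, 0, 0.83], [0.15, 0, -0.06, 0, 0, 0, 0.83], [0.15, 0, -0.06, 0, 0, 0, 0.83]]]}}

```text
time_s: 28.3
eef_pos: [0.49, -0.1523, 0.2427]
eef_rot: [0.139, 0.83, 0.533, 0.086]
wrist_force: [-0.0, -0.7, 0.2]
gripper_width: 0.0158
```

```bash
python3 - <<'E'
from meas import *
s=grab("side","s25");t=grab("top","t25")
for n,c in(("side",s),("top",t)):
    meas(c,-0.03,.02,.064,.14,(3,17),n+" orange")
    meas(c,0.015,.055,.052,.12,(95,130),n+" blue")
    meas(c,.045,.085,.04,.065,(50,85),n+" green")
crop(s,150,370,180,384,2.7,"a25s");cv2.imwrite("pics/a25t.png",t["pixels"][:,:,::-1])
for n,c in(("side",s),("top",t)):
    a=load(f"pics/{n}0.npz")["pixels"].astype(int);d=abs(a-c["pixels"]).max(2)>60
    cv2.imwrite(f"pics/d_{n}.png",(d*255).astype(np.uint8))
print(load("pics/side0.npz").keys())
E
```

```text
side orange coloured 736 n [-0.0105 -0.0024 -0.0002] y [-0.0798  0.0833] u [0.0646 0.0826]
side orange plane n at y=0,u=mid: -0.0024 slopes deg (y,u) [ 0.17 -8.34] 596 u ext [0.0642 0.0831] y [-0.0797  0.0832]
side blue coloured 723 n [0.0266 0.0347 0.037 ] y [-0.0785  0.0839] u [0.0525 0.07  ]
side blue plane n at y=0,u=mid: 0.0346 slopes deg (y,u) [ -0.3 -10.3] 600 u ext [0.0522 0.0707] y [-0.0784  0.0837]
side green coloured 313 n [0.0656 0.0712 0.0746] y [-0.0794  0.0818] u [0.0532 0.0579]
side green plane n at y=0,u=mid: 0.074 slopes deg (y,u) [ -0.2  -11.59] 539 u ext [0.0404 0.0582] y [-0.0771  0.0809]
top blue coloured 85 n [0.025  0.0299 0.0344] y [-0.0918 -0.0262] u [0.0524 0.0751]
top blue plane n at y=0,u=mid: 0.0298 slopes deg (y,u) [1.12 3.25] 54 u ext [0.0522 0.0754] y [-0.0915 -0.0262]
top green coloured 178 n [0.0641 0.069  0.0729] y [-0.0805  0.0621] u [0.0537 0.0633]
top green plane n at y=0,u=mid: 0.0678 slopes deg (y,u) [ 1.19 35.25] 136 u ext [0.0411 0.0633] y [-0.0803  0.0643]
dict_keys(['pixels', 'depth', 'mtx', 'origin', 'attitude'])
```

View pics/a25s.png

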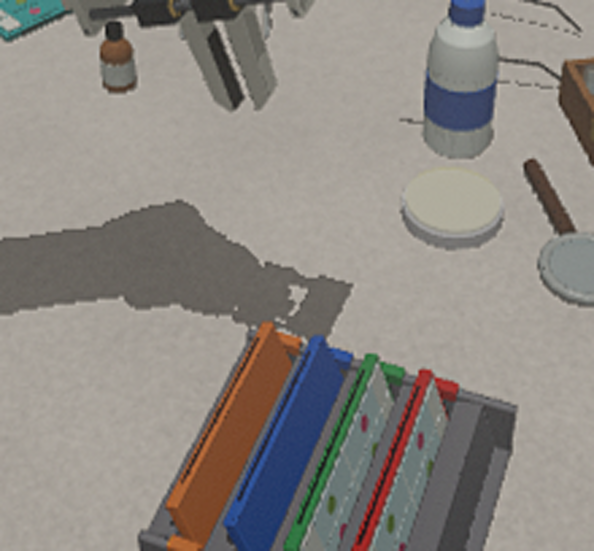

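View pics/a25t.png

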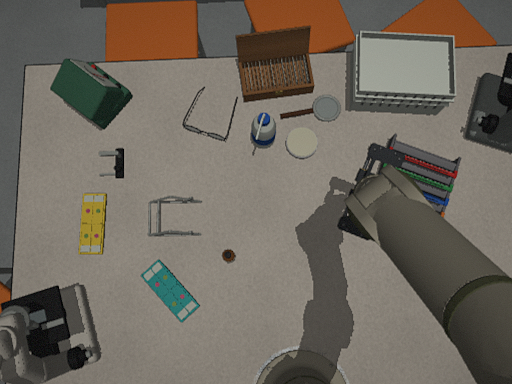

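The orange case stands in the orange groove. Its top edge is at u=0.0826 against 0.0823 expected, and it leans on the lower wall like the others. The bystanders are at their starting pixels and the gripper is clear, so I'm handing in.

```bash
python3 - <<'E'
from cell import r
print(r.finish_job())
E
```

```text
the job is handed in; nothing more can be done
None
```

The blue and orange cases both stand on their long edges in the grooves marked with their own colours and are let go. I handed the job in at about 28.5 s.

- **Blue:** I gripped it by its top edge on the easel and filed it directly.
- **Orange:** I picked it up flat across its width, set it on the easel, regripped it by its top edge and filed it.

**Last checks (side camera):**
- The top edges are within 0.3 mm of the height expected on the groove floor (blue 0.0700 m against 0.0699 m, orange 0.0826 m against 0.0823 m).
- Both lean on the lower wall, like the green case.
- The green case stayed within 1 mm of where it started. By eye, the red case, the look-alikes and the bystanders are where they were.
- The largest wrist force I read was about 20 N, when the orange case touched the groove floor, and the gripper was clear of everything at the end.

**Disagreements and limits:**
- The two cameras differed by about 4 mm, so I averaged them for the grasps and used the side camera alone, measuring against the rack, for the fits.
- In the last top view the arm hid part of the rack, so that view could not confirm the orange case.
- Joint 6 came to its lower limit (0.11 rad) during both insertions, and joint 3 to its limit (-1.29 rad) on the way to the easel with orange. The moves still reached their poses.

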